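# Load test of a compression spring on the bench tester

## Task

Stand the spring on its square foot on the bare steel slab and let go, to see that it stands by itself; then take it again another way (the guard frame leaves room only for a hand from above) and set it, foot down, in the middle of the tester's round plate inside the guard frame, and let go. Lower the steel test weight gently onto the middle of the spring's cap, so that the spring takes up the load without being slammed or pushed down to its stop, let go, and leave it there. Finally slide the marker down until the top of its tongue is level with the top of the loaded spring's cap, leaving the bottle, the carton and the eraser where they are.

Things in the scene. Friction and masses are not known exactly. Their poses are not given: they have to be found in the camera images.
- spring_mid (a point): The spring: steel coil, 28 mm outer diameter, on a telescoping rod, 90 mm long when free, 0.14 kg; square foot 36 x 36 x 8 mm at one end, round cap 36 mm in diameter and 10 mm thick at the other. This point: on its axis, on the coil, 40 mm from the foot's underside; z axis from foot to cap. At the start it lies level along the rest, axis 18 mm above the rest's top.
- spring_foot (a point): Centre of the underside of the spring's square foot; z axis from foot to cap.
- spring_top (a point): Centre of the top face of the spring's cap (90 mm from the foot's underside when free); z axis from foot to cap. The cap yields along the axis, about 2.5 mm per N after the first 1.2 N, and springs back; its hard stop is at 32 mm, and it counts as slammed from 28 mm.
- rest: Grey plastic block 96 x 26 x 26 mm (x, y, z), fixed to the bench, on which the spring lies at the start, its foot at the block's -x end. It is narrower than the coil, so fingers can straddle it. Origin at the centre of its underside, x along its length.
- slab_top (a point): Centre of the top face of the fixed dark steel slab, 110 x 110 mm and 12 mm thick, on the bench; z up, x and y along its edges.
- plate (a point): Centre of the top face of the fixed tester's round steel plate (60 mm diameter, 22 mm above the bench); z up. Its square guard frame, 8 mm bars, has a 96 x 96 mm opening centred over the plate, edges along this x and y; outside 112 x 112 mm, top 80 mm above the bench. A scale column (34 x 10 mm) stands at y = -125 mm, top 127 mm above the bench.
- marker_grip (a point): Centre of the marker's black grip block, 22 x 36 x 22 mm (x, y, z), at y = -98 mm from the plate's centre; same axes as the plate. It slides straight up and down by the column over 55 mm, stays where it is left and needs about 3 N to move. It can be pinched from above across x.
- marker_tip (a point): The reference mark: top face of the marker's thin tongue (3 mm thick, 8 mm wide) at its free end, which points at the spring and ends 42 mm from the plate's axis. Same height as the centre of the grip block and moves with it. At the start it is higher than the loaded cap will be.
- weight_mid (a point): The test weight: upright steel cylinder 46 mm in diameter, 46 mm high, with a neck and a round knob (24 mm in diameter, 64 to 84 mm above its underside). This point: on its axis, 42 mm above its underside; z up. It stands on the bench. Its mass, 0.45 to 0.92 kg, is not known beforehand, so nor is the spring's loaded length.
- weight_foot (a point): Centre of the underside of the test weight; z up.
- bottle: Bystander: clear plastic bottle with blue cap, 64 mm in diameter, 190 mm high; origin at the centre of its underside.
- carton: Bystander: brown carton 90 x 150 x 50 mm; origin at the centre of its underside.
- eraser: Bystander: blue whiteboard eraser 50 x 110 x 34 mm; origin at the centre of its underside.

How it is judged:
On the way, in this order (a step that is already met when the one before it is completed fails the run):
1. the spring stands by itself, foot down, on the slab, let go (angle between spring_mid's own z axis and vertical below 0.06 rad and horizontal distance between spring_foot and slab_top below 0.05 m and z of spring_foot in the frame of slab_top between -0.003 and 0.003 m and contact force between the fingers and spring below 0.1 N), for 0.2 s.
2. the spring stands, foot down, in the middle of the tester's plate, let go (angle between spring_mid's own z axis and vertical below 0.06 rad and horizontal distance between spring_foot and plate below 0.01 m and z of spring_foot in the frame of plate between -0.003 and 0.003 m and contact force between the fingers and spring below 0.1 N), for 0.2 s.
3. the weight rests on the spring's cap, let go, and the spring carries it (horizontal distance between weight_foot and spring_top below 0.01 m and angle between weight_mid's own z axis and vertical below 0.08 rad and z of weight_foot in the frame of spring_top between -0.003 and 0.003 m and distance between spring_top and spring_foot below 0.086 m and contact force between the fingers and weight below 0.1 N), for 0.2 s.
At the end, for the whole second after the job is handed in: The spring stands upright, foot down, within 10 mm of the centre of the tester's plate; the weight rests upright on its cap within 10 mm of its centre; the top of the marker's tongue is level with the top of the cap within 2.5 mm; all is released and at rest (angle between spring_mid's own z axis and vertical below 0.06 rad and horizontal distance between spring_foot and plate below 0.01 m and z of spring_foot in the frame of plate between -0.003 and 0.003 m and horizontal distance between weight_foot and spring_top below 0.01 m and angle between weight_mid's own z axis and vertical below 0.08 rad and z of weight_foot in the frame of spring_top between -0.003 and 0.003 m and z of marker_tip in the frame of spring_top between -0.0025 and 0.0025 m); the robot touches nothing.
It fails at once if the spring is slammed or pushed down by 28 mm or more, to its stop (distance between spring_top and spring_foot below 0.062 m).
It fails at once if a bystander (bottle, carton or eraser) is moved by more than 20 mm (distance of any of bottle, carton, eraser from where it was at the start of the episode above 0.02 m).
It also fails if it takes over 72 s, if anything falls off the work surface, if the arm or the gripper's body presses on something with over 40 N, if the wrist force passes 120 N, or if a joint passes its speed limit or range.

## Robot

A 6-joint arm with a two-finger parallel gripper is mounted at the origin on the work surface. World frame = base frame: x ahead of the robot, y to its left, z up, the work surface at z = 0. Lengths are in m, angles in rad, forces in N, time in s.
With the tool pointing down it reaches from about 0.4 to 0.825 m from the base axis. Payload 7 kg.
Tool frame: the origin (TCP) lies on the centre line of the jaws, within the pads' length; the fingertips stand 22 mm ahead of it and the grasp point (between the pads) lies 3 mm ahead of it (arm.tcp_to_tips is the distance from the TCP to the fingertips, in m); z points along the fingers, y is the line along which they close (so a half turn about z gives the same grasp; the last joint's range is limited). The gripper opens to 88 mm and grips with 3 to 60 N. Pads are 19 mm wide; open, the fingers measure 130 mm over their backs; the gripper's body (78 mm by 193 mm) begins 47 mm behind the grasp point.
Start: joints at [0.288, 0.359, 0.012, 0, -1.224, -0.288], TCP at [0.675, -0, 0.21] pointing down, gripper open.
Joint ranges: [-3.07, 3.07], [-1.43, 2.12], [-1.02, 1.25], [-3.03, 1.67], [-3.05, -0], [-3.03, 3.03]. Speed limits (rad/s): [2.39, 2.39, 3.01, 3.14, 3.14, 3.14].

## Interface

Orientations are given as [roll, pitch, yaw] about the fixed x, y, z axes, in that order (R = Rz(yaw) Ry(pitch) Rx(roll)).
In Python, from station import arm gives the robot as it stands.
- The arm moves only by the tool jog_arm, never from a script. Its argument "targets" is a list of rows, each an object of numbers: "dx", "dy", "dz": the shift along the tool's x, y, z in mm; "rx", "ry", "rz": the turn, a rotation vector about the tool's x, y, z in rad; "gripper": the closure, from 0 (fully open) to 1 (shut). In form: [{"dx": .., "dy": .., "dz": .., "rx": .., "ry": .., "rz": .., "gripper": ..}, ...]. A call has exactly 8 rows; each row is the pose to reach, as a shift and turn from the pose commanded when the call began, along the tool's axes at that moment; what a row does not reach only later rows make up. A row lasts 1/12 s, in which the tool goes at most 41.7 mm and 7.16 degrees, less where a joint would pass 70% of its speed; a pose out of reach is approached as far as the arm can. A call with a gripper value outside its range is refused whole. The fingers move at their own pace and stop on an object; "force" is the grip in N (left out, the last holds). Time passes only in rows, so rows that repeat a pose let the fingers close, or fill a call up. It gives the time, the measured TCP pose, the force, the opening and the grip force at its end, in the units of the state.
- arm.get_state(): the state, without advancing time (a new reading comes with each control period).
- arm.grab_frame(name): name is "scene" or "side" or "wrist"; returns a dict with "frame" (480x640x3 uint8, red, green, blue), "z_map" (480x640 float32, m along the optical axis (not along the pixel's ray), 0 where there is no reading), "fx", "fy", "cx", "cy" (pixels), "distortion" ([k1, k2, p1, p2, k3] as OpenCV has them; the pictures are not rectified), "view" (4x4, takes a point from world to camera coordinates). Camera axes: x right, y down, z forward; pixel columns grow to the right and rows downward; lengths in m; the calibration is good to about 2 mm. A picture is of the moment at which its call begins.
- arm.job_done(): hands the job in; it is judged then, once.
The state is a dict: "t": time; "q": joint angles; "qd": joint speeds; "joint_efforts": joint torques, N m; "eef_pos": TCP position; "ee_rot": TCP orientation; "force": force on the tool from outside, world axes, zero at the start; "moment": the same for the moment, N m; "width": finger opening in m; "gripper_force": force on a finger pad.
Only numpy, scipy, OpenCV 4.12 (cv2) and the standard library are available. Lean on these libraries where they do the work, as an engineer would, in place of code of your own. Each camera call takes 0.05 s, during which the arm holds its last target. There are 200 camera calls.

## Working session

There is one attempt and no reset: what is moved stays moved. The work goes in short steps, Python scripts to look and compute and a tool call to move; the robot and the scene stay as the last step left them, time stands still between calls to the robot, and variables do not carry over. Pictures are saved under pics/ and viewed, at most 10 in all, crops included, and the job is handed in when it is done.

Besides the shell and the picture viewer there is one more tool, called after "Request:" by a JSON object that holds its "fn" and its "kwargs", one argument or row to a line. jog_arm: Moves the arm, as the interface text tells. Its arguments: {"type":"object","properties":{"targets":{"type":"array","items":{"type":"object","properties":{"dx":{"type":"number"},"dy":{"type":"number"},"dz":{"type":"number"},"rx":{"type":"number"},"ry":{"type":"number"},"rz":{"type":"number"},"gripper":{"type":"number"}}}},"force":{"type":"number"}},"required":["targets"]}

```bash
ls; mkdir -p pics
cat > h.py <<'E'
import numpy as np, cv2
from station import arm
def grab(n):
    f=arm.grab_frame(n); f['K']=np.array([[f['fx'],0,f['cx']],[0,f['fy'],f['cy']],[0,0,1.]]); f['D']=np.array(f['distortion'],float); f['V']=np.array(f['view']); return f
def rays(f,uv):
    p=cv2.undistortPoints(np.array(uv,float).reshape(-1,1,2),f['K'],f['D']).reshape(-1,2)
    return np.c_[p,np.ones(len(p))]
def world(f,uv,z=None):
    "uv Nx2 -> world, by plane height z, or by depth map"
    r=rays(f,uv); R=f['V'][:3,:3]; t=f['V'][:3,3]; c=-R.T@t; d=r@R
    if z is not None: return c+d*((z-c[2])/d[:,2])[:,None]
    uv=np.array(uv,int).reshape(-1,2); return c+d*f['z_map'][uv[:,1],uv[:,0]][:,None]
def cloud(f):
    v,u=np.mgrid[0:480,0:640]; uv=np.c_[u.ravel(),v.ravel()]
    return world(f,uv).reshape(480,640,3)
def proj(f,p):
    p=np.array(p,float).reshape(-1,3); V=f['V']
    return cv2.projectPoints(p,cv2.Rodrigues(V[:3,:3])[0],V[:3,3],f['K'],f['D'])[0].reshape(-1,2)
def save(f,name): cv2.imwrite('pics/'+name,f['frame'][:,:,::-1])
E
python3 - <<'E'
from h import *
s=arm.get_state(); print({k:np.round(v,3) for k,v in s.items()})
for n in ['scene','side']:
    f=grab(n); save(f,n+'0.png'); np.savez(n+'0.npz',**{k:v for k,v in f.items()}); V=f['V']; print(n,f['fx'],f['D'],-V[:3,:3].T@V[:3,3],V[2,:3],(f['z_map']>0).mean())
E
```

```text
pics
{'t': np.float64(0.0), 'q': array([ 0.288,  0.359,  0.011, -0.   , -1.224, -0.288]), 'qd': array([ 0.   , -0.002, -0.   , -0.   , -0.002, -0.   ]), 'joint_efforts': array([-1.0000e-03, -5.8273e+01,  2.9306e+01,  6.9970e+00,  7.0000e-03,
       -0.0000e+00]), 'eef_pos': array([ 0.674, -0.   ,  0.209]), 'ee_rot': array([ 3.14 , -0.   , -1.571]), 'force': array([-0.777,  0.164,  0.609]), 'moment': array([0.064, 0.037, 0.019]), 'gripper_force': np.float64(0.0), 'width': np.float64(0.088)}
scene 443.94826613851126 [-0.07569332  0.          0.          0.          0.        ] [ 1.17075251 -0.28328862  0.63107947] [-0.71025644  0.32836612 -0.62266482] 0.995810546875
side 549.2968760901629 [-0.13555729  0.          0.          0.          0.        ] [ 0.00323184 -0.83928507  0.95525773] [ 0.39532265  0.64559117 -0.65340037] 0.9960026041666666
```

View pics/scene0.png

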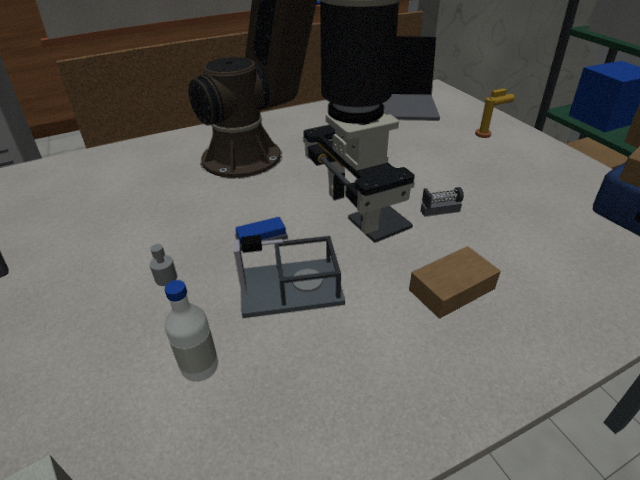

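View pics/side0.png

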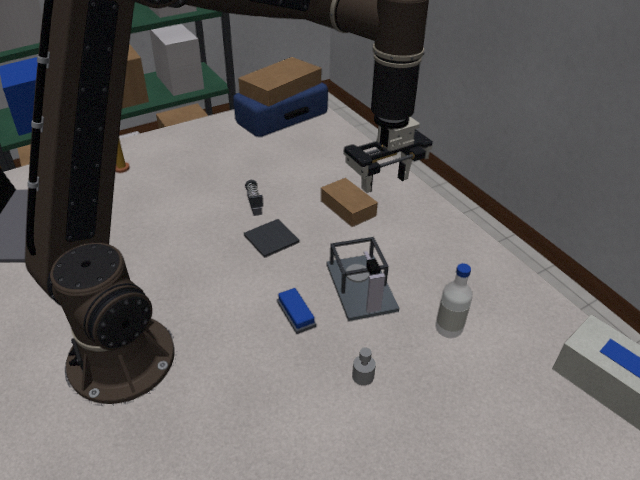

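Scene: spring on its rest at about (442,198), slab (380,222), guard frame and plate (307,280), marker grip (250,243), weight (162,265), bottle (190,335). Side: spring (254,195), slab (271,237), frame (362,270), marker (373,266), weight (364,368), eraser (297,309).

```bash
cat > m.py <<'E'
from h import *
F={n:dict(np.load(n+'0.npz')) for n in ['scene','side']}
def roi(n,x0,y0,x1,y1):
    f=F[n]; C=cloud(f)[y0:y1,x0:x1].reshape(-1,3); rgb=f['frame'][y0:y1,x0:x1].reshape(-1,3).astype(int); return C,rgb
def rect(P,l):
    r=cv2.minAreaRect((P[:,:2]*1000).astype(np.float32)); print(l,len(P),'z',np.round(np.percentile(P[:,2],[5,50,95]),4),'rect mm/deg',np.round(r[0],1),np.round(r[1],1),round(r[2],2))
for n,b in [('scene',(300,0,0,0)),]: pass
# bench height noise
for n,b in [('scene',(480,340,520,380)),('side',(150,260,200,300))]:
    C,_=roi(n,*b); print(n,'bench z',C[:,2].mean(),C[:,2].std())
def band(n,b,lo,hi,l,dark=None):
    C,rgb=roi(n,*b); m=(C[:,2]>lo)&(C[:,2]<hi)
    if dark: m&=rgb.max(1)<dark
    rect(C[m],n+' '+l); return C[m]
band('side',(240,215,305,260),.006,.018,'slab')
band('side',(240,178,268,218),.016,.08,'spring+rest')
band('scene',(415,180,470,220),.016,.08,'spring+rest')
band('side',(240,178,268,218),.03,.08,'spring')
band('scene',(415,180,470,220),.032,.08,'spring')
band('scene',(140,240,185,290),.03,.055,'weight body')
band('side',(345,345,385,390),.03,.055,'weight body')
band('scene',(140,240,185,290),.06,.095,'weight knob')
band('side',(345,345,385,390),.06,.095,'weight knob')
band('side',(325,232,400,300),.072,.09,'frame top')
band('scene',(270,230,345,310),.072,.09,'frame top')
band('side',(325,232,400,322),.004,.016,'base?')
band('side',(340,250,375,285),.018,.026,'plate')
band('scene',(288,265,330,296),.018,.026,'plate')
band('side',(362,255,390,300),.10,.2,'marker/col')
band('scene',(236,230,268,256),.10,.2,'marker/col')
for n,b,l in [('scene',(160,280,220,380),'bottle'),('side',(435,260,475,338),'bottle'),('side',(275,285,320,332),'eraser'),('side',(318,175,380,225),'carton')]: band(n,b,.02,.25,l)
E
python3 m.py
```

```text
scene bench z 0.004897700384710757 0.05211226191306305
side bench z 0.0016826617178529097 0.05234915450185799
side slab 1088 z [0.0069 0.0101 0.0135] rect mm/deg [462.5 194.1] [112.5 117. ] 3.63
side spring+rest 371 z [0.0212 0.0481 0.0597] rect mm/deg [487.2 349.3] [98.7 35.9] 76.47
scene spring+rest 747 z [0.0194 0.0413 0.0614] rect mm/deg [489.7 354.9] [96.4 39.3] 76.09
side spring 303 z [0.0344 0.0508 0.0597] rect mm/deg [487.5 350.6] [96.  35.9] 76.47
scene spring 462 z [0.0347 0.0498 0.0621] rect mm/deg [489.8 355.4] [92.2 39.3] 76.09
scene weight body 385 z [0.0321 0.0472 0.0506] rect mm/deg [ 436.  -297.3] [42.2 46.6] 3.78
side weight body 337 z [0.0328 0.045  0.0489] rect mm/deg [ 428.5 -303.5] [42.4 45.1] 54.08
scene weight knob 168 z [0.0661 0.0818 0.0853] rect mm/deg [ 434.5 -297.5] [25.5 22. ] 24.21
side weight knob 162 z [0.0661 0.081  0.0855] rect mm/deg [ 430.6 -300.5] [26.6 23.1] 21.39
side frame top 611 z [0.0729 0.0777 0.0844] rect mm/deg [569.1 -82. ] [191.9 113. ] 73.78
scene frame top 921 z [0.0738 0.0796 0.0817] rect mm/deg [584.3 -44.3] [112.2 117.1] 74.02
side base? 1744 z [0.0075 0.0128 0.0155] rect mm/deg [607.9 -53.4] [299.2 197.5] 66.11
side plate 214 z [0.0185 0.0207 0.0235] rect mm/deg [593.1 -30.7] [102.7  58.9] 48.25
scene plate 372 z [0.0198 0.022  0.0239] rect mm/deg [580.4 -46.7] [67.8 60.1] 33.13
side marker/col 383 z [0.1041 0.1246 0.1369] rect mm/deg [ 556.1 -135.4] [80.2 35.3] 71.85
scene marker/col 422 z [0.1177 0.1297 0.138 ] rect mm/deg [ 559.4 -138.2] [56.3 35.4] 70.34
scene bottle 3217 z [0.032  0.1143 0.1907] rect mm/deg [ 686.8 -286.4] [64.7 49.1] 87.36
side bottle 1648 z [0.0297 0.1084 0.1877] rect mm/deg [ 667.1 -293.8] [51.7 66.3] 37.19
side eraser 779 z [0.0238 0.0316 0.0346] rect mm/deg [390.9 -78.8] [107.9  47.1] 86.45
side carton 1507 z [0.0249 0.047  0.2298] rect mm/deg [700.  132.7] [322.7 127.8] 79.05
```

Run:
```python
from h import *
out=[]
for n,b in [('side',(235,170,395,330)),('scene',(230,170,480,300))]:
    f=np.load(n+'0.npz')['frame']; x0,y0,x1,y1=b; out.append(cv2.resize(f[y0:y1,x0:x1],(640,int(640*(y1-y0)/(x1-x0))),interpolation=cv2.INTER_CUBIC))
h=min(o.shape[0] for o in out)
im=np.hstack([cv2.resize(out[0],(390,390)),cv2.resize(out[1],(410,213)) if 0 else cv2.copyMakeBorder(cv2.resize(out[1],(410,213)),0,177,0,0,cv2.BORDER_CONSTANT)])
cv2.imwrite('pics/crop.png',im[:,:,::-1])
```

```text
(no output)
```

View pics/crop.png

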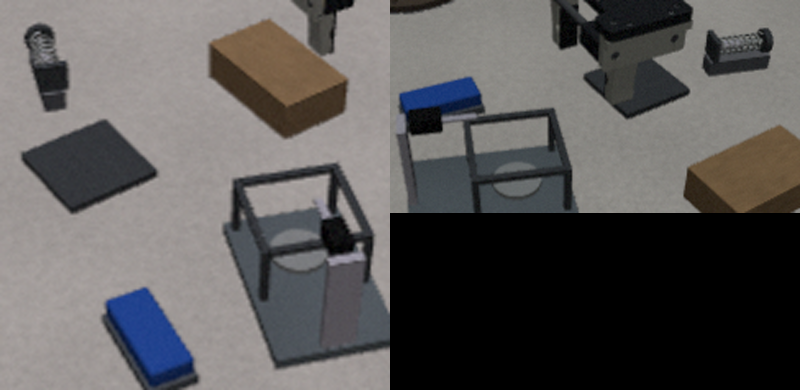

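Crop: the foot (dark square) is at the -y end of the spring and the cap at the +y end, with the axis at yaw ≈76°. The marker column stands on the frame's -y side. I'll move over the spring and refine with the wrist camera.

Request:
{"fn": "jog_arm", "kwargs": {
  "targets": [
    {"dx":-352,"dy":185,"dz":30,"rz":0.24,"gripper":0},
    {"dx":-352,"dy":185,"dz":30,"rz":0.24,"gripper":0},
    {"dx":-352,"dy":185,"dz":30,"rz":0.24,"gripper":0},
    {"dx":-352,"dy":185,"dz":30,"rz":0.24,"gripper":0},
    {"dx":-352,"dy":185,"dz":30,"rz":0.24,"gripper":0},
    {"dx":-352,"dy":185,"dz":30,"rz":0.24,"gripper":0},
    {"dx":-352,"dy":185,"dz":30,"rz":0.24,"gripper":0},
    {"dx":-352,"dy":185,"dz":30,"rz":0.24,"gripper":0}
  ]
}}

```text
invalid input at $.targets[0]: expected keys dx, dy, dz, rx, ry, rz, gripper
```

Request:
{"fn": "jog_arm", "kwargs": {
  "targets": [
    {"dx":-352,"dy":185,"dz":30,"rx":0,"ry":0,"rz":0.24,"gripper":0},
    {"dx":-352,"dy":185,"dz":30,"rx":0,"ry":0,"rz":0.24,"gripper":0},
    {"dx":-352,"dy":185,"dz":30,"rx":0,"ry":0,"rz":0.24,"gripper":0},
    {"dx":-352,"dy":185,"dz":30,"rx":0,"ry":0,"rz":0.24,"gripper":0},
    {"dx":-352,"dy":185,"dz":30,"rx":0,"ry":0,"rz":0.24,"gripper":0},
    {"dx":-352,"dy":185,"dz":30,"rx":0,"ry":0,"rz":0.24,"gripper":0},
    {"dx":-352,"dy":185,"dz":30,"rx":0,"ry":0,"rz":0.24,"gripper":0},
    {"dx":-352,"dy":185,"dz":30,"rx":0,"ry":0,"rz":0.24,"gripper":0}
  ]
}}

```text
t: 0.77
eef_pos: [0.5197, 0.294, 0.1844]
ee_rot: [3.141, -0.0, -1.811]
force: [1.3, 0.9, -0.3]
width: 0.0879
gripper_force: 0.0
```

Request:
{"fn": "jog_arm", "kwargs": {
  "targets": [
    {"dx":-40,"dy":37,"dz":0,"rx":0,"ry":0,"rz":0,"gripper":0},
    {"dx":-40,"dy":37,"dz":0,"rx":0,"ry":0,"rz":0,"gripper":0},
    {"dx":-40,"dy":37,"dz":0,"rx":0,"ry":0,"rz":0,"gripper":0},
    {"dx":-40,"dy":37,"dz":0,"rx":0,"ry":0,"rz":0,"gripper":0},
    {"dx":-40,"dy":37,"dz":0,"rx":0,"ry":0,"rz":0,"gripper":0},
    {"dx":-40,"dy":37,"dz":0,"rx":0,"ry":0,"rz":0,"gripper":0},
    {"dx":-40,"dy":37,"dz":0,"rx":0,"ry":0,"rz":0,"gripper":0},
    {"dx":-40,"dy":37,"dz":0,"rx":0,"ry":0,"rz":0,"gripper":0}
  ]
}}

```text
t: 1.43
eef_pos: [0.4953, 0.3393, 0.1847]
ee_rot: [3.142, -0.0, -1.812]
force: [-0.8, 0.5, -0.9]
width: 0.0878
gripper_force: 0.0
```

Run:
```python
from h import *
f=grab('wrist'); save(f,'w1.png'); np.savez('w1.npz',**f); s=arm.get_state(); print(s['eef_pos'],s['ee_rot'],-f['V'][:3,:3].T@f['V'][:3,3],f['V'][2,:3])
C=cloud(f); z=C[...,2]; P=C[(z>.03)&(z<.075)&(np.hypot(C[...,0]-.49,C[...,1]-.353)<.07)]
r=cv2.minAreaRect((P[:,:2]*1000).astype(np.float32)); print(len(P),r,np.percentile(P[:,2],[5,50,95]))
```

```text
[0.49524997 0.33945791 0.18476579] [-3.14156416e+00  2.15666389e-05 -1.81214047e+00] [0.47801855 0.27165602 0.36023224] [ 0.06242213  0.25234728 -0.96562121]
3189 ((488.9659423828125, 355.469482421875), (90.2580795288086, 35.7569694519043), 75.88371276855469) [0.03792485 0.05368176 0.06277565]
```

View pics/w1.png

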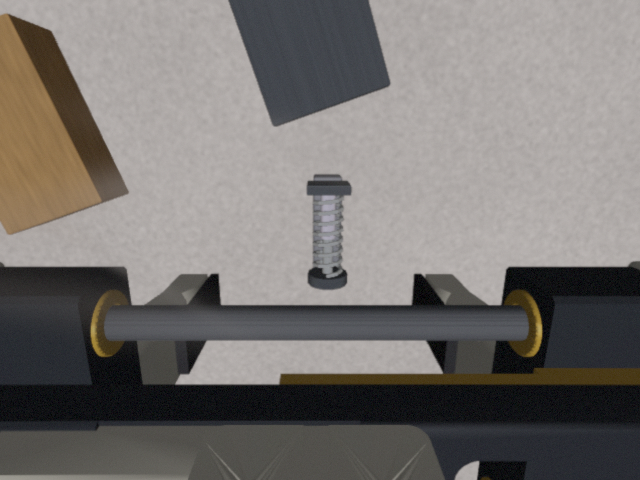

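Wrist view: the foot is at (328,188), the cap at (327,278), and the spring is aligned with the jaws. Measured centre (0.489,0.3555), size 90x36, as it should be.

Request:
{"fn": "jog_arm", "kwargs": {
  "targets": [
    {"dx":-19,"dy":10,"dz":30,"rx":0,"ry":0,"rz":0,"gripper":0},
    {"dx":-19,"dy":10,"dz":60,"rx":0,"ry":0,"rz":0,"gripper":0},
    {"dx":-19,"dy":10,"dz":90,"rx":0,"ry":0,"rz":0,"gripper":0},
    {"dx":-19,"dy":10,"dz":115,"rx":0,"ry":0,"rz":0,"gripper":0},
    {"dx":-19,"dy":10,"dz":130,"rx":0,"ry":0,"rz":0,"gripper":0},
    {"dx":-19,"dy":10,"dz":137,"rx":0,"ry":0,"rz":0,"gripper":0.3},
    {"dx":-19,"dy":10,"dz":137,"rx":0,"ry":0,"rz":0,"gripper":0.4},
    {"dx":-19,"dy":10,"dz":137,"rx":0,"ry":0,"rz":0,"gripper":0.4}
  ],
  "force": 20
}}

```text
t: 2.15
eef_pos: [0.4901, 0.3611, 0.0483]
ee_rot: [-3.141, 0.0, -1.811]
force: [-0.5, 0.2, 0.6]
width: 0.0733
gripper_force: 0.0
```

Request:
{"fn": "jog_arm", "kwargs": {
  "targets": [
    {"dx":0,"dy":0,"dz":0,"rx":0,"ry":0,"rz":0,"gripper":1},
    {"dx":0,"dy":0,"dz":0,"rx":0,"ry":0,"rz":0,"gripper":1},
    {"dx":0,"dy":0,"dz":0,"rx":0,"ry":0,"rz":0,"gripper":1},
    {"dx":0,"dy":0,"dz":0,"rx":0,"ry":0,"rz":0,"gripper":1},
    {"dx":0,"dy":0,"dz":0,"rx":0,"ry":0,"rz":0,"gripper":1},
    {"dx":0,"dy":0,"dz":0,"rx":0,"ry":0,"rz":0,"gripper":1},
    {"dx":0,"dy":0,"dz":0,"rx":0,"ry":0,"rz":0,"gripper":1},
    {"dx":0,"dy":0,"dz":0,"rx":0,"ry":0,"rz":0,"gripper":1}
  ]
}}

```text
t: 2.82
eef_pos: [0.4896, 0.3611, 0.0478]
ee_rot: [-3.142, 0.0, -1.811]
force: [0.3, 0.6, -0.2]
width: 0.0196
gripper_force: 0.0
```

Run:
```python
from h import *
f=grab('wrist'); save(f,'w2.png'); s=arm.get_state(); print(s['width'],s['gripper_force'],arm.tcp_to_tips)
g=grab('scene'); a=f['frame'][130:430,120:520]; b=cv2.resize(g['frame'][130:230,380:513],(400,300),interpolation=cv2.INTER_CUBIC)
cv2.imwrite('pics/w2.png',np.hstack([a,b])[:,:,::-1])
```

```text
0.01564859058524795 0.0 0.022
```

View pics/w2.png

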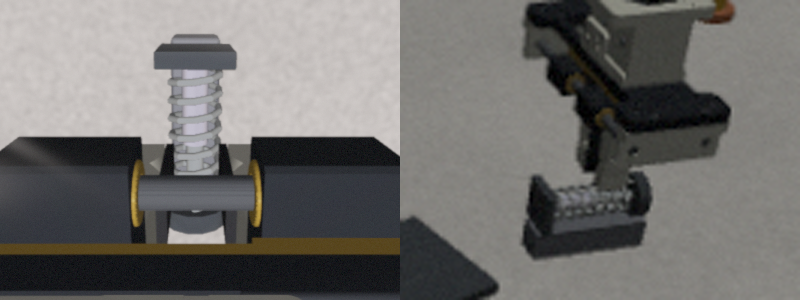

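Fingers straddle the coil near the cap and are still closing; let them finish.

Request:
{"fn": "jog_arm", "kwargs": {
  "targets": [
    {"dx":0,"dy":0,"dz":0,"rx":0,"ry":0,"rz":0,"gripper":1},
    {"dx":0,"dy":0,"dz":0,"rx":0,"ry":0,"rz":0,"gripper":1},
    {"dx":0,"dy":0,"dz":0,"rx":0,"ry":0,"rz":0,"gripper":1},
    {"dx":0,"dy":0,"dz":0,"rx":0,"ry":0,"rz":0,"gripper":1},
    {"dx":0,"dy":0,"dz":0,"rx":0,"ry":0,"rz":0,"gripper":1},
    {"dx":0,"dy":0,"dz":0,"rx":0,"ry":0,"rz":0,"gripper":1},
    {"dx":0,"dy":0,"dz":0,"rx":0,"ry":0,"rz":0,"gripper":1},
    {"dx":0,"dy":0,"dz":0,"rx":0,"ry":0,"rz":0,"gripper":1}
  ]
}}

```text
t: 3.58
eef_pos: [0.4896, 0.3611, 0.0477]
ee_rot: [-3.142, -0.0, -1.811]
force: [-0.1, -0.3, -0.7]
width: 0.0003
gripper_force: 0.0
```

Run:
```python
from h import *
f=grab('wrist'); s=arm.get_state(); print(s['width'],s['gripper_force'],s['force'],s['moment'])
C=cloud(f); z=C[...,2]; P=C[(z>.03)&(z<.066)&(np.hypot(C[...,0]-.489,C[...,1]-.355)<.06)&(C[...,1]<.335)]
print(cv2.minAreaRect((P[:,:2]*1000).astype(np.float32)),np.percentile(P[:,2],[5,95]))
a=f['frame'][130:430,120:520]; cv2.imwrite('pics/w3.png',cv2.resize(a[:,:,::-1],(800,600)))
```

```text
0.00024947844178615554 0.0 [0.17682124 0.69383068 0.5027763 ] [ 0.0202548  -0.04149169  0.02487288]
((480.8168029785156, 324.6481628417969), (26.37579345703125, 36.15067672729492), 76.18499755859375) [0.03871814 0.06320086]
```

View pics/w3.png

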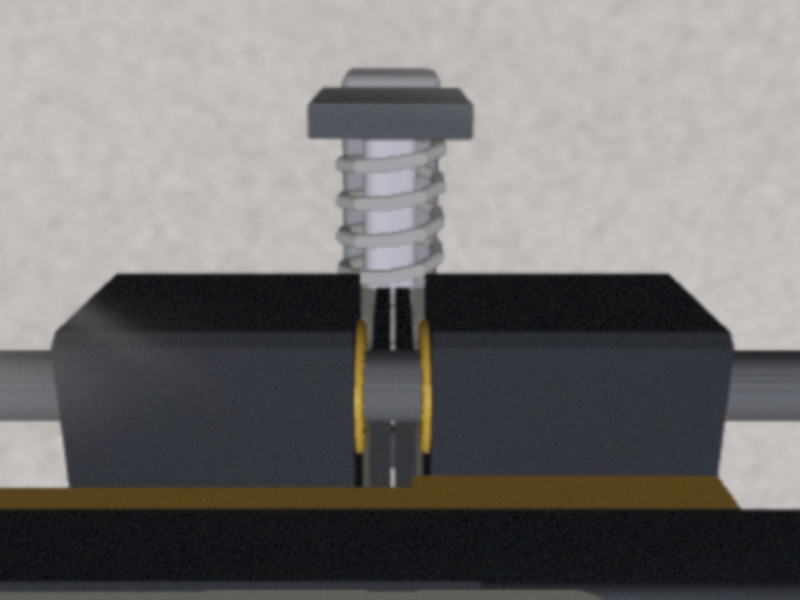

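The jaws shut through the coil, so at 50 mm from the foot nothing solid is there; the spring has not moved. Reopen and take it lower, at spring_mid.

Request:
{"fn": "jog_arm", "kwargs": {
  "targets": [
    {"dx":0,"dy":0,"dz":0,"rx":0,"ry":0,"rz":0,"gripper":0.45},
    {"dx":0,"dy":0,"dz":0,"rx":0,"ry":0,"rz":0,"gripper":0.45},
    {"dx":0,"dy":0,"dz":0,"rx":0,"ry":0,"rz":0,"gripper":0.45},
    {"dx":0,"dy":0,"dz":0,"rx":0,"ry":0,"rz":0,"gripper":0.45},
    {"dx":0,"dy":0,"dz":0,"rx":0,"ry":0,"rz":0,"gripper":0.45},
    {"dx":0,"dy":0,"dz":0,"rx":0,"ry":0,"rz":0,"gripper":0.45},
    {"dx":6,"dy":0,"dz":0,"rx":0,"ry":0,"rz":0,"gripper":0.45},
    {"dx":11,"dy":0,"dz":1,"rx":0,"ry":0,"rz":0,"gripper":0.45}
  ]
}}

```text
t: 4.3
eef_pos: [0.4868, 0.35, 0.0467]
ee_rot: [3.142, -0.0, -1.811]
force: [-0.3, 0.4, -0.3]
width: 0.0462
gripper_force: 0.0
```

Request:
{"fn": "jog_arm", "kwargs": {
  "targets": [
    {"dx":0,"dy":0,"dz":0,"rx":0,"ry":0,"rz":0,"gripper":0.45},
    {"dx":0,"dy":0,"dz":0,"rx":0,"ry":0,"rz":0,"gripper":1},
    {"dx":0,"dy":0,"dz":0,"rx":0,"ry":0,"rz":0,"gripper":1},
    {"dx":0,"dy":0,"dz":0,"rx":0,"ry":0,"rz":0,"gripper":1},
    {"dx":0,"dy":0,"dz":0,"rx":0,"ry":0,"rz":0,"gripper":1},
    {"dx":0,"dy":0,"dz":0,"rx":0,"ry":0,"rz":0,"gripper":1},
    {"dx":0,"dy":0,"dz":0,"rx":0,"ry":0,"rz":0,"gripper":1},
    {"dx":0,"dy":0,"dz":0,"rx":0,"ry":0,"rz":0,"gripper":1}
  ]
}}

```text
t: 4.97
eef_pos: [0.487, 0.3505, 0.0467]
ee_rot: [3.142, -0.0, -1.811]
force: [-0.6, -0.5, 1.0]
width: 0.0071
gripper_force: 0.0
```

The jaws passed through again. I'll measure where the fingertips really are, using the scene depth.

Run:
```python
from h import *
s=arm.get_state(); p=s['eef_pos']; print(p,s['width'],s['gripper_force'])
g=grab('scene'); d=grab('side')
# grey background difference vs start frames
for n,f in (('scene',g),('side',d)):
    f0=dict(np.load(n+'0.npz')); C=cloud(f)
    print(n,'tip proj',proj(f,[p-[0,0,.022],p+[0,0,.05]]).round())
    m=(np.abs(f['z_map']-f0['z_map'])>.012)&(np.hypot(C[...,0]-p[0],C[...,1]-p[1])<.05)
    Q=C[m]; zs=Q[:,2]; print('new points z pct',np.percentile(zs,[0.5,1,2,5,20]).round(4)); low=Q[zs<np.percentile(zs,4)]; print(np.median(low,0))
a=cv2.resize(g['frame'][150:250,390:523],(400,300),interpolation=cv2.INTER_CUBIC); b=cv2.resize(d['frame'][150:240,195:315],(400,300),interpolation=cv2.INTER_CUBIC)
cv2.imwrite('pics/c4.png',np.hstack([a,b])[:,:,::-1])
```

```text
[0.48697393 0.35045771 0.0466918 ] 0.007128235216807571 0.0
scene tip proj [[439. 203.]
 [443. 177.]]
new points z pct [0.0715 0.0775 0.0921 0.1513 0.2464]
[0.4966383  0.33732482 0.09197585]
side tip proj [[254. 199.]
 [252. 178.]]
new points z pct [0.066  0.0719 0.0808 0.1102 0.1828]
[0.48595802 0.33836219 0.08079216]
```

View pics/c4.png

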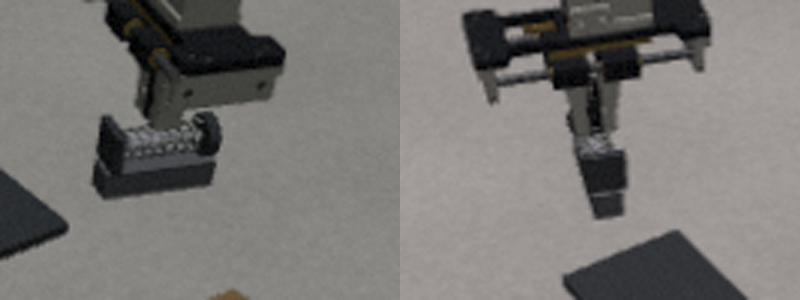

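Scene and side crops show the closed fingertips sitting on top of the coil (tips at z≈0.066, about 40 mm above what the stated TCP implies). I'll raise, open, and measure the tip offset against a clear background.

Request:
{"fn": "jog_arm", "kwargs": {
  "targets": [
    {"dx":0,"dy":0,"dz":-25,"rx":0,"ry":0,"rz":0,"gripper":0.3},
    {"dx":0,"dy":0,"dz":-50,"rx":0,"ry":0,"rz":0,"gripper":0.3},
    {"dx":0,"dy":0,"dz":-60,"rx":0,"ry":0,"rz":0,"gripper":0.3},
    {"dx":0,"dy":0,"dz":-60,"rx":0,"ry":0,"rz":0,"gripper":0.3},
    {"dx":0,"dy":0,"dz":-60,"rx":0,"ry":0,"rz":0,"gripper":0.3},
    {"dx":0,"dy":0,"dz":-60,"rx":0,"ry":0,"rz":0,"gripper":0.3},
    {"dx":0,"dy":0,"dz":-60,"rx":0,"ry":0,"rz":0,"gripper":0.3},
    {"dx":0,"dy":0,"dz":-60,"rx":0,"ry":0,"rz":0,"gripper":0.3}
  ]
}}

```text
t: 5.73
eef_pos: [0.4865, 0.3499, 0.1057]
ee_rot: [3.141, -0.002, -1.811]
force: [-0.8, 0.5, -0.0]
width: 0.0498
gripper_force: 0.0
```

Run:
```python
from h import *
from scipy.spatial.transform import Rotation as Rn
s=arm.get_state(); p=s['eef_pos']; R=Rn.from_euler('xyz',s['ee_rot']).as_matrix(); print(p,s['width'])
for n in ('scene','side','wrist'):
    f=grab(n); C=cloud(f); L=(C-p)@R   # tool frame
    m=(np.abs(L[...,0])<.03)&(np.abs(L[...,1])<.06)&(L[...,2]>-.06)&(C[...,2]>.07)
    Q=L[m]
    for sg in (1,-1):
        q=Q[(Q[:,1]*sg>.0)]
        if len(q)<30: continue
        zt=np.percentile(q[:,2],99); e=q[q[:,2]>zt-.02]
        print(n,sg,len(q),'z max/99/95',np.round(np.percentile(q[:,2],[100,99,95])*1000,1),'tip x rng',np.round(np.percentile(e[:,0],[3,97])*1000,1),'y rng',np.round(np.percentile(e[:,1],[3,97])*1000,1))
```

```text
[0.48653681 0.3499036  0.10565088] 0.049847855720110995
scene 1 152 z max/99/95 [-17.2 -18.  -20.2] tip x rng [-9.4 12. ] y rng [22.4 38.1]
scene -1 177 z max/99/95 [-18.9 -19.8 -21.8] tip x rng [-10.7  12.4] y rng [-43.  -27.1]
side 1 90 z max/99/95 [-16.8 -17.6 -19.8] tip x rng [ 2.  15.6] y rng [27.9 42.8]
side -1 98 z max/99/95 [-16.  -17.2 -21.2] tip x rng [-2.9 17. ] y rng [-41.4 -26.7]
wrist 1 1703 z max/99/95 [-17.2 -18.4 -21.9] tip x rng [-0.3 11.1] y rng [28.9 43.9]
wrist -1 1695 z max/99/95 [-16.3 -18.7 -21.8] tip x rng [-0.6 11.1] y rng [-43.5 -28.4]
```

The fingertips stand at tool z = -18 mm, not +22 mm, so the true grasp point is 37 mm behind the reported TCP. All three views agree, and I'll use that from here on.

Request:
{"fn": "jog_arm", "kwargs": {
  "targets": [
    {"dx":-6,"dy":-1,"dz":20,"rx":0,"ry":0,"rz":0,"gripper":0.3},
    {"dx":-6,"dy":-1,"dz":40,"rx":0,"ry":0,"rz":0,"gripper":0.3},
    {"dx":-6,"dy":-1,"dz":60,"rx":0,"ry":0,"rz":0,"gripper":0.3},
    {"dx":-6,"dy":-1,"dz":80,"rx":0,"ry":0,"rz":0,"gripper":0.3},
    {"dx":-6,"dy":-1,"dz":92,"rx":0,"ry":0,"rz":0,"gripper":0.3},
    {"dx":-6,"dy":-1,"dz":98,"rx":0,"ry":0,"rz":0,"gripper":0.3},
    {"dx":-6,"dy":-1,"dz":98,"rx":0,"ry":0,"rz":0,"gripper":0.3},
    {"dx":-6,"dy":-1,"dz":98,"rx":0,"ry":0,"rz":0,"gripper":1}
  ],
  "force": 20
}}

```text
t: 6.55
eef_pos: [0.4895, 0.3561, 0.0089]
ee_rot: [-3.141, -0.0, -1.811]
force: [-0.3, 0.1, 0.6]
width: 0.0586
gripper_force: 0.0
```

Request:
{"fn": "jog_arm", "kwargs": {
  "targets": [
    {"dx":0,"dy":0,"dz":0,"rx":0,"ry":0,"rz":0,"gripper":1},
    {"dx":0,"dy":0,"dz":0,"rx":0,"ry":0,"rz":0,"gripper":1},
    {"dx":0,"dy":0,"dz":0,"rx":0,"ry":0,"rz":0,"gripper":1},
    {"dx":0,"dy":0,"dz":0,"rx":0,"ry":0,"rz":0,"gripper":1},
    {"dx":0,"dy":0,"dz":0,"rx":0,"ry":0,"rz":0,"gripper":1},
    {"dx":0,"dy":0,"dz":0,"rx":0,"ry":0,"rz":0,"gripper":1},
    {"dx":0,"dy":0,"dz":0,"rx":0,"ry":0,"rz":0,"gripper":1},
    {"dx":0,"dy":0,"dz":0,"rx":0,"ry":0,"rz":0,"gripper":1}
  ]
}}

```text
t: 7.22
eef_pos: [0.4895, 0.3562, 0.0092]
ee_rot: [-3.141, 0.001, -1.811]
force: [-2.0, -0.4, 4.5]
width: 0.0277
gripper_force: 20.0
```

Gripped (27.7 mm, the coil's diameter). Standing it with a vertical-down grasp would need a fully horizontal tool very low near the base. So I'll regrasp tilted 30° towards the foot, which leaves the tool 30° below horizontal when the spring is upright.

Request:
{"fn": "jog_arm", "kwargs": {
  "targets": [
    {"dx":0,"dy":0,"dz":0,"rx":0,"ry":0,"rz":0,"gripper":0.4},
    {"dx":0,"dy":0,"dz":0,"rx":0,"ry":0,"rz":0,"gripper":0.4},
    {"dx":0,"dy":0,"dz":0,"rx":0,"ry":0,"rz":0,"gripper":0.4},
    {"dx":4,"dy":0,"dz":0,"rx":0,"ry":0.1,"rz":0,"gripper":0.4},
    {"dx":9,"dy":0,"dz":-1,"rx":0,"ry":0.21,"rz":0,"gripper":0.4},
    {"dx":14,"dy":0,"dz":-2,"rx":0,"ry":0.32,"rz":0,"gripper":0.4},
    {"dx":19,"dy":0,"dz":-2,"rx":0,"ry":0.43,"rz":0,"gripper":0.4},
    {"dx":23,"dy":0,"dz":-3,"rx":0,"ry":0.52,"rz":0,"gripper":0.4}
  ],
  "force": 20
}}

```text
t: 7.88
eef_pos: [0.4841, 0.334, 0.0119]
ee_rot: [-3.141, -0.525, -1.811]
force: [0.5, 0.4, 0.3]
width: 0.0527
gripper_force: 0.0
```

Request:
{"fn": "jog_arm", "kwargs": {
  "targets": [
    {"dx":0,"dy":0,"dz":0,"rx":0,"ry":0,"rz":0,"gripper":0.4},
    {"dx":0,"dy":0,"dz":0,"rx":0,"ry":0,"rz":0,"gripper":1},
    {"dx":0,"dy":0,"dz":0,"rx":0,"ry":0,"rz":0,"gripper":1},
    {"dx":0,"dy":0,"dz":0,"rx":0,"ry":0,"rz":0,"gripper":1},
    {"dx":0,"dy":0,"dz":0,"rx":0,"ry":0,"rz":0,"gripper":1},
    {"dx":0,"dy":0,"dz":0,"rx":0,"ry":0,"rz":0,"gripper":1},
    {"dx":0,"dy":0,"dz":0,"rx":0,"ry":0,"rz":0,"gripper":1},
    {"dx":0,"dy":0,"dz":0,"rx":0,"ry":0,"rz":0,"gripper":1}
  ]
}}

```text
t: 8.55
eef_pos: [0.4841, 0.3334, 0.0127]
ee_rot: [-3.141, -0.519, -1.811]
force: [-0.1, -1.5, 4.4]
width: 0.0274
gripper_force: 20.0
```

Request:
{"fn": "jog_arm", "kwargs": {
  "targets": [
    {"dx":15,"dy":0,"dz":-26,"rx":0,"ry":0,"rz":0,"gripper":1},
    {"dx":32,"dy":0,"dz":-56,"rx":0,"ry":0,"rz":0,"gripper":1},
    {"dx":52,"dy":0,"dz":-91,"rx":0,"ry":0,"rz":0,"gripper":1},
    {"dx":75,"dy":0,"dz":-130,"rx":0,"ry":-0.1,"rz":0,"gripper":1},
    {"dx":75,"dy":0,"dz":-130,"rx":0,"ry":-0.2,"rz":0,"gripper":1},
    {"dx":75,"dy":0,"dz":-130,"rx":0,"ry":-0.3,"rz":0,"gripper":1},
    {"dx":75,"dy":0,"dz":-130,"rx":0,"ry":-0.4,"rz":0,"gripper":1},
    {"dx":75,"dy":0,"dz":-130,"rx":0,"ry":-0.5,"rz":0,"gripper":1}
  ],
  "force": 25
}}

```text
t: 9.22
eef_pos: [0.4839, 0.3335, 0.163]
ee_rot: [-3.14, -0.013, -1.811]
force: [-0.1, 0.6, -2.1]
width: 0.0275
gripper_force: 25.0
```

```bash
cat >> h.py <<'E'
from scipy.spatial.transform import Rotation as Rn
def go(ps,Rs,st=None):
    "rows' shift (mm) and rotvec to reach TCP pose ps,Rs"
    s=st or arm.get_state(); R=Rn.from_euler('xyz',s['ee_rot']).as_matrix()
    print('from',np.round(s['eef_pos'],4),'q',np.round(s['q'],2),'w',round(float(s['width']),4),'gf',s['gripper_force'])
    print('d mm',np.round(R.T@(np.array(ps)-s['eef_pos'])*1000,1),'rv',np.round(Rn.from_matrix(R.T@Rs).as_rotvec(),3))
def fr(z,y):
    "rotation with tool z, y near given"
    z=np.array(z,float)/np.linalg.norm(z); y=np.array(y,float); y=y-z*(y@z); y/=np.linalg.norm(y); return np.c_[np.cross(y,z),y,z]
E
python3 - <<'E'
from h import *
ph=-.0; c=np.array([np.cos(np.radians(76.2)),np.sin(np.radians(76.2)),0])
z=np.cos(.519)*c-np.array([0,0,np.sin(.519)]); y=np.cross([0,0,1],c)
R=fr(z,y); G=np.array([.45,.21,.113]); go(G+.037*z,R); go(G+.037*z,fr(z,-y))
E
```

```text
from [0.4839 0.3335 0.163 ] q [ 0.94  0.26 -0.25  0.01 -1.08 -1.18] w 0.0275 gf 24.999176301062107
d mm [95.   3.6 69.6] rv [-1.000e-03 -1.065e+00  1.000e-03]
from [0.4839 0.3335 0.163 ] q [ 0.94  0.26 -0.25  0.01 -1.08 -1.18] w 0.0275 gf 24.999176301062107
d mm [95.   3.6 69.6] rv [ 1.594e+00 -1.000e-03 -2.706e+00]
```

Request:
{"fn": "jog_arm", "kwargs": {
  "targets": [
    {"dx":20,"dy":1,"dz":0,"rx":0,"ry":-0.12,"rz":0,"gripper":1},
    {"dx":40,"dy":2,"dz":0,"rx":0,"ry":-0.24,"rz":0,"gripper":1},
    {"dx":60,"dy":3,"dz":0,"rx":0,"ry":-0.36,"rz":0,"gripper":1},
    {"dx":80,"dy":4,"dz":0,"rx":0,"ry":-0.48,"rz":0,"gripper":1},
    {"dx":95,"dy":4,"dz":10,"rx":0,"ry":-0.6,"rz":0,"gripper":1},
    {"dx":95,"dy":4,"dz":20,"rx":0,"ry":-0.72,"rz":0,"gripper":1},
    {"dx":95,"dy":4,"dz":30,"rx":0,"ry":-0.84,"rz":0,"gripper":1},
    {"dx":95,"dy":4,"dz":40,"rx":0,"ry":-0.96,"rz":0,"gripper":1}
  ]
}}

```text
t: 9.88
eef_pos: [0.4542, 0.2402, 0.1282]
ee_rot: [3.127, 0.745, -1.813]
force: [-0.5, -1.5, -4.3]
width: 0.0271
gripper_force: 25.0
```

```bash
cat > t.py <<'E'
from h import *
c=np.array([np.cos(np.radians(76.2)),np.sin(np.radians(76.2)),0])
z=np.cos(.519)*c-np.array([0,0,np.sin(.519)]); y=np.cross([0,0,1],c)
R=fr(z,y)
E
python3 - <<'E'
from t import *
for h in (.113,.06): G=np.array([.45,.21,h]); go(G+.037*z,R)
E
```

```text
from [0.4542 0.2402 0.1282] q [ 0.24  0.12 -0.45 -0.92 -0.86  0.1 ] w 0.0271 gf 25.00041000545025
d mm [21.4 -3.5 25.8] rv [ 0.013 -0.307 -0.003]
from [0.4542 0.2402 0.1282] q [ 0.24  0.12 -0.45 -0.92 -0.86  0.1 ] w 0.0271 gf 25.00041000545025
d mm [57.4 -4.  64.7] rv [ 0.013 -0.307 -0.003]
```

Request:
{"fn": "jog_arm", "kwargs": {
  "targets": [
    {"dx":5,"dy":-1,"dz":5,"rx":0.01,"ry":-0.08,"rz":0,"gripper":1},
    {"dx":10,"dy":-2,"dz":10,"rx":0.01,"ry":-0.16,"rz":0,"gripper":1},
    {"dx":15,"dy":-3,"dz":18,"rx":0.01,"ry":-0.24,"rz":0,"gripper":1},
    {"dx":21,"dy":-3,"dz":26,"rx":0.01,"ry":-0.3,"rz":0,"gripper":1},
    {"dx":21,"dy":-3,"dz":26,"rx":0.01,"ry":-0.3,"rz":0,"gripper":1},
    {"dx":21,"dy":-3,"dz":26,"rx":0.01,"ry":-0.3,"rz":0,"gripper":1},
    {"dx":21,"dy":-3,"dz":26,"rx":0.01,"ry":-0.3,"rz":0,"gripper":1},
    {"dx":21,"dy":-3,"dz":26,"rx":0.01,"ry":-0.3,"rz":0,"gripper":1}
  ]
}}

```text
t: 10.55
eef_pos: [0.4567, 0.242, 0.0944]
ee_rot: [3.129, 1.038, -1.819]
force: [-0.8, -0.2, -1.4]
width: 0.0276
gripper_force: 25.0
```

Run:
```python
from t import *
for h in (.08,.053): G=np.array([.45,.21,h]); go(G+.037*z,R)
C={}
# spring axis: points around G in side+scene views, between foot and cap
p=arm.get_state()['eef_pos']; Rm=Rn.from_euler('xyz',arm.get_state()['ee_rot']).as_matrix(); G=p-.037*Rm[:,2]; print('G',G)
for n in ('scene','side'):
    f=grab(n); C=cloud(f); m=(np.hypot(C[...,0]-G[0],C[...,1]-G[1])<.035)&(np.abs(C[...,2]-G[2])<.065)&(f['frame'].max(2)>-1)
    print(n,'G px',proj(f,G).round(),m.sum(),np.percentile(C[m][:,2],[1,5,95,99]).round(4))
    b=proj(f,G)[0].astype(int); im=cv2.resize(f['frame'][b[1]-50:b[1]+50,b[0]-65:b[0]+65],(400,300),interpolation=cv2.INTER_CUBIC); cv2.imwrite(f'/tmp/{n}.png',im[:,:,::-1])
cv2.imwrite('pics/c5.png',np.hstack([cv2.imread('/tmp/scene.png'),cv2.imread('/tmp/side.png')]))
```

```text
from [0.4567 0.242  0.0944] q [-0.09  0.36 -0.48 -1.29 -1.09  0.72] w 0.0276 gf 24.997773841023445
d mm [28.5 -1.4 16.2] rv [ 0.006 -0.014 -0.004]
from [0.4567 0.242  0.0944] q [-0.09  0.36 -0.48 -1.29 -1.09  0.72] w 0.0276 gf 24.997773841023445
d mm [51.7 -1.5 29.9] rv [ 0.006 -0.014 -0.004]
G [0.44927543 0.21098158 0.11317393]
scene G px [[384. 178.]] 451 [0.0737 0.0766 0.1643 0.1738]
side G px [[261. 203.]] 110 [0.1556 0.1565 0.1639 0.1652]
```

View pics/c5.png

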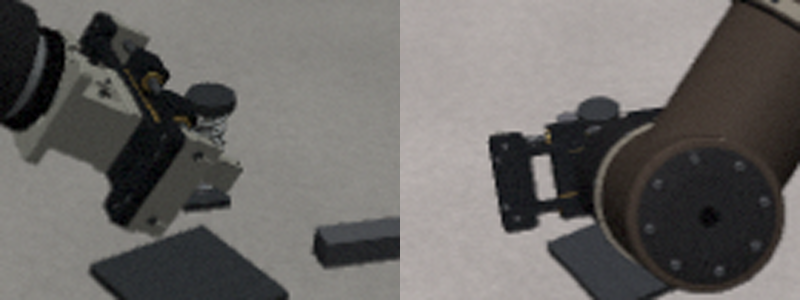

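Cap round and level, hand clear (scene crop: cap at (211,98), foot at (208,198) above the slab). Cap top measured ≈0.163 against 0.162 expected. Now lower.

Request:
{"fn": "jog_arm", "kwargs": {
  "targets": [
    {"dx":12,"dy":-1,"dz":7,"rx":0,"ry":-0.01,"rz":0,"gripper":1},
    {"dx":24,"dy":-1,"dz":14,"rx":0.006,"ry":-0.014,"rz":-0.004,"gripper":1},
    {"dx":35,"dy":-1,"dz":20,"rx":0.006,"ry":-0.014,"rz":-0.004,"gripper":1},
    {"dx":43,"dy":-1,"dz":25,"rx":0.006,"ry":-0.014,"rz":-0.004,"gripper":1},
    {"dx":47,"dy":-1,"dz":27,"rx":0.006,"ry":-0.014,"rz":-0.004,"gripper":1},
    {"dx":49,"dy":-1,"dz":28,"rx":0.006,"ry":-0.014,"rz":-0.004,"gripper":1},
    {"dx":49,"dy":-1,"dz":28,"rx":0.006,"ry":-0.014,"rz":-0.004,"gripper":1},
    {"dx":49,"dy":-1,"dz":28,"rx":0.006,"ry":-0.014,"rz":-0.004,"gripper":1}
  ]
}}

```text
t: 11.32
eef_pos: [0.4568, 0.241, 0.0373]
ee_rot: [3.138, 1.053, -1.816]
force: [-0.1, 0.3, -1.0]
width: 0.0269
gripper_force: 25.0
```

Request:
{"fn": "jog_arm", "kwargs": {
  "targets": [
    {"dx":0.5,"dy":0,"dz":0.3,"rx":0,"ry":0,"rz":0,"gripper":1},
    {"dx":1,"dy":0,"dz":0.6,"rx":0,"ry":0,"rz":0,"gripper":1},
    {"dx":1.5,"dy":0,"dz":0.9,"rx":0,"ry":0,"rz":0,"gripper":1},
    {"dx":2,"dy":0,"dz":1.2,"rx":0,"ry":0,"rz":0,"gripper":1},
    {"dx":2,"dy":0,"dz":1.2,"rx":0,"ry":0,"rz":0,"gripper":1},
    {"dx":2,"dy":0,"dz":1.2,"rx":0,"ry":0,"rz":0,"gripper":1},
    {"dx":2,"dy":0,"dz":1.2,"rx":0,"ry":0,"rz":0,"gripper":1},
    {"dx":2,"dy":0,"dz":1.2,"rx":0,"ry":0,"rz":0,"gripper":1}
  ]
}}

```text
t: 11.98
eef_pos: [0.4566, 0.2408, 0.0345]
ee_rot: [3.136, 1.054, -1.818]
force: [-1.4, -1.7, 4.7]
width: 0.0275
gripper_force: 25.0
```

Run:
```python
from t import *
G=np.array([.45,.21,.053]); go(G+.037*z,R); s=arm.get_state();print(s['force'],s['moment'])
```

```text
from [0.4566 0.2408 0.0345] q [-0.14  0.52 -0.5  -1.36 -1.09  0.93] w 0.0275 gf 24.999263361096382
d mm [-0.4 -0.9  0.4] rv [ 0.     0.002 -0.003]
[-1.38495828 -1.68623267  4.72529261] [-1.73945144  0.36296142  0.01400758]
```

Foot is on the slab (force +5 N, height as predicted). Release.

Request:
{"fn": "jog_arm", "kwargs": {
  "targets": [
    {"dx":0,"dy":0,"dz":0,"rx":0,"ry":0,"rz":0,"gripper":0.65},
    {"dx":0,"dy":0,"dz":0,"rx":0,"ry":0,"rz":0,"gripper":0.6},
    {"dx":0,"dy":0,"dz":0,"rx":0,"ry":0,"rz":0,"gripper":0.5},
    {"dx":0,"dy":0,"dz":0,"rx":0,"ry":0,"rz":0,"gripper":0.4},
    {"dx":0,"dy":0,"dz":0,"rx":0,"ry":0,"rz":0,"gripper":0.3},
    {"dx":0,"dy":0,"dz":0,"rx":0,"ry":0,"rz":0,"gripper":0.3},
    {"dx":0,"dy":0,"dz":0,"rx":0,"ry":0,"rz":0,"gripper":0.3},
    {"dx":0,"dy":0,"dz":0,"rx":0,"ry":0,"rz":0,"gripper":0.3}
  ]
}}

```text
t: 12.65
eef_pos: [0.4565, 0.2408, 0.0341]
ee_rot: [3.135, 1.053, -1.819]
force: [0.5, -0.5, -0.2]
width: 0.0608
gripper_force: 0.0
```

```bash
cat > sp.py <<'E'
from h import *
def cap(f,x,y,zt,r=.03):
    C=cloud(f); m=(np.hypot(C[...,0]-x,C[...,1]-y)<r)&(np.abs(C[...,2]-zt)<.005); Q=C[m]
    if len(Q)<20: return len(Q)
    (a,b),rad=cv2.minEnclosingCircle((Q[:,:2]*1000).astype(np.float32)); A=np.c_[Q[:,:2]-Q[:,:2].mean(0),np.ones(len(Q))]; k=np.linalg.lstsq(A,Q[:,2],rcond=None)[0]
    return len(Q),'circ',round(a,1),round(b,1),'r',round(rad,1),'mean',Q.mean(0).round(4),'slope',k[:2].round(3)
E
python3 - <<'E'
from sp import *
for n in ('scene','side'): print(n,cap(grab(n),.45,.21,.102))
print(arm.get_state()['width'],arm.get_state()['force'])
E
```

```text
scene (133, 'circ', 450.7, 210.9, 'r', 19.2, 'mean', array([0.4523, 0.2079, 0.1018]), 'slope', array([-0.047,  0.058]))
side (84, 'circ', 447.7, 207.7, 'r', 21.1, 'mean', array([0.4472, 0.2052, 0.1007]), 'slope', array([-0.038, -0.018]))
0.06085304416678194 [ 0.53150667 -0.20619332 -0.69544264]
```

Spring stands (cap at about (0.449,0.209,0.101)). Back out along the fingers, then come over it from above.

Request:
{"fn": "jog_arm", "kwargs": {
  "targets": [
    {"dx":0,"dy":0,"dz":-15,"rx":0,"ry":0,"rz":0,"gripper":0.2},
    {"dx":0,"dy":0,"dz":-35,"rx":0,"ry":0,"rz":0,"gripper":0.2},
    {"dx":0,"dy":0,"dz":-60,"rx":0,"ry":0,"rz":0,"gripper":0.2},
    {"dx":0,"dy":0,"dz":-90,"rx":0,"ry":0,"rz":0,"gripper":0.2},
    {"dx":-20,"dy":0,"dz":-115,"rx":0,"ry":0,"rz":0,"gripper":0.2},
    {"dx":-45,"dy":0,"dz":-135,"rx":0,"ry":0,"rz":0,"gripper":0.2},
    {"dx":-80,"dy":0,"dz":-140,"rx":0,"ry":0.1,"rz":0,"gripper":0.2},
    {"dx":-110,"dy":0,"dz":-140,"rx":0,"ry":0.2,"rz":0,"gripper":0.2}
  ]
}}

```text
t: 13.42
eef_pos: [0.4397, 0.1663, 0.1854]
ee_rot: [3.126, 0.889, -1.826]
force: [0.4, 0.1, -0.4]
width: 0.0702
gripper_force: 0.0
```

```bash
cat > d.py <<'E'
from h import *
YX=-1.866
def down(psi): return Rn.from_euler('xyz',[np.pi,0,psi]).as_matrix()
def gd(G,psi=YX): go(np.array(G)-[0,0,.037],down(psi))
E
python3 - <<'E'
from d import *
gd([.449,.209,.21]); gd([.449,.209,.16])
from sp import cap
for n in ('scene','side'): print(n,cap(grab(n),.45,.21,.102))
E
```

```text
from [0.4397 0.1663 0.1854] q [-0.08  0.08 -0.42 -1.   -1.15  0.31] w 0.0702 gf 0.0
d mm [-17.9   1.2  41.8] rv [0.032 0.889 0.044]
from [0.4397 0.1663 0.1854] q [-0.08  0.08 -0.42 -1.   -1.15  0.31] w 0.0702 gf 0.0
d mm [20.9  0.7 73.3] rv [0.032 0.889 0.044]
scene (136, 'circ', 450.4, 210.1, 'r', 20.3, 'mean', array([0.4525, 0.2079, 0.1017]), 'slope', array([-0.041,  0.056]))
side (93, 'circ', 448.2, 205.4, 'r', 20.8, 'mean', array([0.4473, 0.2063, 0.1002]), 'slope', array([-0.024,  0.01 ]))
```

Request:
{"fn": "jog_arm", "kwargs": {
  "targets": [
    {"dx":-10,"dy":0,"dz":0,"rx":0.004,"ry":0.12,"rz":0.005,"gripper":0.2},
    {"dx":-18,"dy":0,"dz":6,"rx":0.009,"ry":0.24,"rz":0.012,"gripper":0.2},
    {"dx":-18,"dy":1,"dz":12,"rx":0.013,"ry":0.36,"rz":0.018,"gripper":0.2},
    {"dx":-18,"dy":1,"dz":18,"rx":0.017,"ry":0.48,"rz":0.024,"gripper":0.2},
    {"dx":-18,"dy":1,"dz":25,"rx":0.022,"ry":0.6,"rz":0.03,"gripper":0.2},
    {"dx":-18,"dy":1,"dz":32,"rx":0.026,"ry":0.72,"rz":0.036,"gripper":0.2},
    {"dx":-18,"dy":1,"dz":38,"rx":0.03,"ry":0.83,"rz":0.042,"gripper":0.2},
    {"dx":-18,"dy":1,"dz":42,"rx":0.032,"ry":0.889,"rz":0.044,"gripper":0.2}
  ]
}}

```text
t: 14.18
eef_pos: [0.447, 0.2125, 0.1726]
ee_rot: [3.142, 0.056, -1.855]
force: [-0.0, -0.3, -2.5]
width: 0.0703
gripper_force: 0.0
```

Run:
```python
from d import *
from sp import cap
f=grab('wrist'); print(cap(f,.449,.209,.102)); gd([.449,.209,.097])
# also frame/plate & marker from the other views (unobstructed now?)
for n in ('scene','side'): print(n,cap(grab(n),.45,.21,.102))
```

```text
(2098, 'circ', 448.6, 210.4, 'r', 18.0, 'mean', array([0.4484, 0.2095, 0.1023]), 'slope', array([0.005, 0.016]))
from [0.4482 0.2147 0.1715] q [ 0.83  0.07 -0.44 -0.02 -1.01 -1.1 ] w 0.0699 gf 0.0
d mm [ 10.3  -2.3 111.1] rv [-0.     0.045  0.013]
scene (132, 'circ', 450.6, 209.9, 'r', 18.7, 'mean', array([0.4524, 0.2082, 0.1018]), 'slope', array([-0.062,  0.031]))
side (91, 'circ', 448.9, 207.2, 'r', 20.6, 'mean', array([0.4468, 0.2064, 0.1004]), 'slope', array([-0.011, -0.002]))
```

Request:
{"fn": "jog_arm", "kwargs": {
  "targets": [
    {"dx":3,"dy":-2,"dz":10,"rx":0,"ry":0.02,"rz":0.01,"gripper":0.2},
    {"dx":5,"dy":-2,"dz":25,"rx":0,"ry":0.04,"rz":0.01,"gripper":0.2},
    {"dx":6,"dy":-2,"dz":40,"rx":0,"ry":0.04,"rz":0.01,"gripper":0.2},
    {"dx":6,"dy":-2,"dz":55,"rx":0,"ry":0.04,"rz":0.01,"gripper":0.2},
    {"dx":6,"dy":-2,"dz":60,"rx":0,"ry":0.04,"rz":0.01,"gripper":0.2},
    {"dx":6,"dy":-2,"dz":60,"rx":0,"ry":0.04,"rz":0.01,"gripper":0.2},
    {"dx":6,"dy":-2,"dz":60,"rx":0,"ry":0.04,"rz":0.01,"gripper":0.2},
    {"dx":6,"dy":-2,"dz":60,"rx":0,"ry":0.04,"rz":0.01,"gripper":0.2}
  ]
}}

```text
t: 15.0
eef_pos: [0.4485, 0.2088, 0.1118]
ee_rot: [3.138, 0.021, -1.867]
force: [-0.1, -0.5, -0.1]
width: 0.0702
gripper_force: 0.0
```

Run:
```python
from d import *
gd([.4486,.2102,.098])
```

```text
from [0.4485 0.2088 0.1118] q [ 0.82  0.15 -0.52 -0.02 -0.89 -1.11] w 0.0702 gf 0.0
d mm [-0.4  0.2 50.8] rv [ 0.004  0.021 -0.001]
```

Request:
{"fn": "jog_arm", "kwargs": {
  "targets": [
    {"dx":0,"dy":0,"dz":12,"rx":0.004,"ry":0.021,"rz":0,"gripper":0.3},
    {"dx":0,"dy":0,"dz":26,"rx":0.004,"ry":0.021,"rz":0,"gripper":0.35},
    {"dx":0,"dy":0,"dz":40,"rx":0.004,"ry":0.021,"rz":0,"gripper":0.4},
    {"dx":0,"dy":0,"dz":48,"rx":0.004,"ry":0.021,"rz":0,"gripper":0.4},
    {"dx":0,"dy":0,"dz":51,"rx":0.004,"ry":0.021,"rz":0,"gripper":0.45},
    {"dx":0,"dy":0,"dz":51,"rx":0.004,"ry":0.021,"rz":0,"gripper":0.5},
    {"dx":0,"dy":0,"dz":51,"rx":0.004,"ry":0.021,"rz":0,"gripper":0.6},
    {"dx":0,"dy":0,"dz":51,"rx":0.004,"ry":0.021,"rz":0,"gripper":0.7}
  ],
  "force": 20
}}

```text
t: 15.67
eef_pos: [0.4486, 0.2104, 0.0609]
ee_rot: [-3.141, -0.0, -1.866]
force: [0.6, 0.3, 1.3]
width: 0.0355
gripper_force: 2.1
```

Request:
{"fn": "jog_arm", "kwargs": {
  "targets": [
    {"dx":0,"dy":0,"dz":0,"rx":0,"ry":0,"rz":0,"gripper":0.8},
    {"dx":0,"dy":0,"dz":0,"rx":0,"ry":0,"rz":0,"gripper":0.8},
    {"dx":0,"dy":0,"dz":0,"rx":0,"ry":0,"rz":0,"gripper":0.8},
    {"dx":0,"dy":0,"dz":0,"rx":0,"ry":0,"rz":0,"gripper":1},
    {"dx":0,"dy":0,"dz":-5,"rx":0,"ry":0,"rz":0,"gripper":1},
    {"dx":0,"dy":0,"dz":-20,"rx":0,"ry":0,"rz":0,"gripper":1},
    {"dx":0,"dy":0,"dz":-50,"rx":0,"ry":0,"rz":0,"gripper":1},
    {"dx":0,"dy":0,"dz":-90,"rx":0,"ry":0,"rz":0,"gripper":1}
  ]
}}

```text
t: 16.33
eef_pos: [0.4461, 0.2084, 0.1489]
ee_rot: [3.138, -0.007, -1.867]
force: [1.9, 0.9, -1.9]
width: 0.0352
gripper_force: 20.0
```

Run:
```python
from d import *
print(arm.get_state()['force'])
# frame centre from start views: sharpen with bars' top face in plate frame
for n in ('scene','side'):
    f=grab(n); C=cloud(f); c0=np.array([.584,-.044])
    m=(np.abs(C[...,2]-.079)<.004)&(np.hypot(C[...,0]-c0[0],C[...,1]-c0[1])<.085); Q=C[m][:,:2]
    for k in range(5):
        q=Q
    r=cv2.minAreaRect((Q*1000).astype(np.float32)); print(n,len(Q),r)
    col=f['frame'].astype(int); z=C[...,2]
    # bright disc: plate
    m=(np.abs(z-.022)<.004)&(np.hypot(C[...,0]-c0[0],C[...,1]-c0[1])<.045)&(col.sum(2)>270); print('plate',m.sum(),cv2.minEnclosingCircle((C[m][:,:2]*1000).astype(np.float32)),C[m].mean(0), np.percentile(col[m].sum(1),[5,50,95]))
```

```text
[ 1.88879321  0.85440674 -1.91625715]
scene 823 ((584.3229370117188, -44.307830810546875), (112.20272827148438, 114.67308044433594), 74.04949188232422)
plate 268 ((583.049560546875, -42.28053283691406), 30.191844940185547) [ 0.58610883 -0.04384325  0.02229893] [277.7 304.  313. ]
side 425 ((579.5859375, -46.10437774658203), (115.96588897705078, 113.30498504638672), 73.9414291381836)
plate 173 ((578.4329223632812, -45.011749267578125), 30.62898063659668) [ 0.57939215 -0.04764578  0.02054208] [300.4 364.  373.4]
```

```bash
sed -i 's/YX=.*/YX=-1.85/' d.py; python3 -c "
from d import *
gd([.5805,-.043,.207])"
```

```text
from [0.451  0.2122 0.1562] q [ 0.84  0.11 -0.45  0.   -1.   -1.13] w 0.0352 gf 19.99994158744812
d mm [ 206.7 -198.   -14.1] rv [-0.005  0.006 -0.015]
```

Request:
{"fn": "jog_arm", "kwargs": {
  "targets": [
    {"dx":20,"dy":-19,"dz":-14,"rx":0,"ry":0,"rz":0,"gripper":1},
    {"dx":48,"dy":-46,"dz":-14,"rx":0,"ry":0,"rz":-0.01,"gripper":1},
    {"dx":76,"dy":-73,"dz":-14,"rx":0,"ry":0,"rz":-0.015,"gripper":1},
    {"dx":104,"dy":-100,"dz":-14,"rx":0,"ry":0,"rz":-0.015,"gripper":1},
    {"dx":132,"dy":-127,"dz":-14,"rx":0,"ry":0,"rz":-0.015,"gripper":1},
    {"dx":155,"dy":-150,"dz":-14,"rx":0,"ry":0,"rz":-0.015,"gripper":1},
    {"dx":165,"dy":-158,"dz":-14,"rx":0,"ry":0,"rz":-0.015,"gripper":1},
    {"dx":165,"dy":-158,"dz":-14,"rx":0,"ry":0,"rz":-0.015,"gripper":1}
  ]
}}

```text
t: 17.1
eef_pos: [0.5516, 0.0036, 0.1636]
ee_rot: [3.14, -0.002, -1.855]
force: [0.5, -0.4, -0.9]
width: 0.0353
gripper_force: 20.0
```

Run:
```python
from d import *
f=grab('wrist'); C=cloud(f); c0=np.array([.581,-.043]); col=f['frame'].astype(int); z=C[...,2]; r=np.hypot(C[...,0]-c0[0],C[...,1]-c0[1])
m=(np.abs(z-.08)<.004)&(r<.088); Q=C[m]; print(len(Q),cv2.minAreaRect((Q[:,:2]*1000).astype(np.float32)) if len(Q)>5 else 0)
m=(np.abs(z-.022)<.003)&(r<.036); Q=C[m]; print(len(Q),cv2.minEnclosingCircle((Q[:,:2]*1000).astype(np.float32)) if len(Q)>5 else 0)
for h in (.207,.109): gd([.5805,-.043,h])
m=(z>.1)&(z<.15)&(np.hypot(C[...,0]-.553,C[...,1]+.137)<.035); print('marker',m.sum(),C[m].mean(0), np.percentile(z[m],[50,95,99]) if m.sum() else 0)
save(f,'w6.png')
```

```text
6347 ((582.6407470703125, -43.22859191894531), (112.02299499511719, 112.11851501464844), 74.30814361572266)
3933 ((582.7423095703125, -43.33668899536133), 30.00499153137207)
from [0.5511 0.0049 0.1637] q [ 0.36  0.19 -0.33  0.   -1.05 -0.65] w 0.0351 gf 19.999758303165436
d mm [ 37.8 -41.6  -6.3] rv [ 0.002 -0.002 -0.004]
from [0.5511 0.0049 0.1637] q [ 0.36  0.19 -0.33  0.   -1.05 -0.65] w 0.0351 gf 19.999758303165436
d mm [ 37.6 -41.7  91.7] rv [ 0.002 -0.002 -0.004]
marker 2699 [ 0.55829405 -0.12366593  0.1331062 ] [0.1365341  0.1383718  0.13883585]
```

View pics/w6.png

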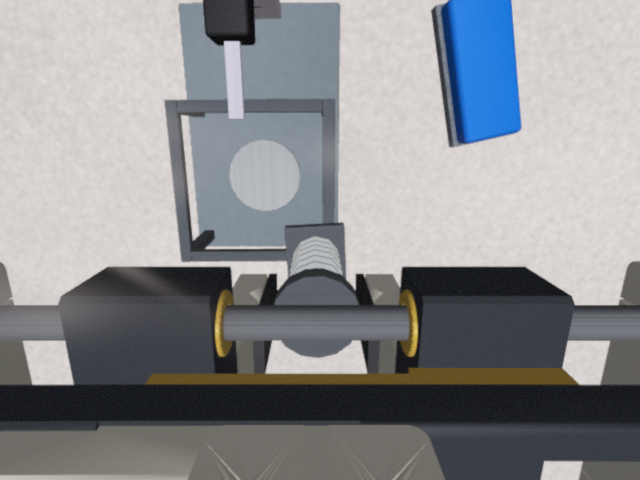

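Wrist view: the plate disc (265,176) sits centred in the frame, with the tongue at (234,80) and the marker block at (230,20). Plate centre (0.5827,-0.0433), r = 30.0; frame 112x112. Move over it and lower.

Request:
{"fn": "jog_arm", "kwargs": {
  "targets": [
    {"dx":12,"dy":-14,"dz":-6,"rx":0,"ry":0,"rz":-0.008,"gripper":1},
    {"dx":25,"dy":-29,"dz":-6,"rx":0,"ry":0,"rz":-0.008,"gripper":1},
    {"dx":37,"dy":-43,"dz":-6,"rx":0,"ry":0,"rz":-0.008,"gripper":1},
    {"dx":37.5,"dy":-43.8,"dz":0,"rx":0,"ry":0,"rz":-0.008,"gripper":1},
    {"dx":37.5,"dy":-43.8,"dz":15,"rx":0,"ry":0,"rz":-0.008,"gripper":1},
    {"dx":37.5,"dy":-43.8,"dz":35,"rx":0,"ry":0,"rz":-0.008,"gripper":1},
    {"dx":37.5,"dy":-43.8,"dz":51,"rx":0,"ry":0,"rz":-0.008,"gripper":1},
    {"dx":37.5,"dy":-43.8,"dz":51,"rx":0,"ry":0,"rz":-0.008,"gripper":1}
  ]
}}

```text
t: 17.82
eef_pos: [0.58, -0.041, 0.1098]
ee_rot: [3.135, -0.003, -1.843]
force: [-0.7, -1.0, -0.6]
width: 0.035
gripper_force: 20.0
```

```bash
sed -i 's/YX=.*/YX=-1.845/' d.py
python3 - <<'E'
from d import *
gd([.5827,-.0433,.109])
print(arm.get_state()['force'])
E
```

```text
from [ 0.58   -0.041   0.1098] q [ 0.27  0.29 -0.33 -0.   -0.96 -0.54] w 0.035 gf 19.999759197235107
d mm [ 1.4 -3.5 37.8] rv [ 0.006 -0.003  0.002]
[-0.66064311 -0.95931188 -0.59848744]
```

Request:
{"fn": "jog_arm", "kwargs": {
  "targets": [
    {"dx":0.5,"dy":-1,"dz":8,"rx":0,"ry":0,"rz":0,"gripper":1},
    {"dx":0.5,"dy":-1,"dz":16,"rx":0,"ry":0,"rz":0,"gripper":1},
    {"dx":0.5,"dy":-1,"dz":24,"rx":0,"ry":0,"rz":0,"gripper":1},
    {"dx":0.5,"dy":-1,"dz":30,"rx":0,"ry":0,"rz":0,"gripper":1},
    {"dx":0.5,"dy":-1,"dz":33,"rx":0,"ry":0,"rz":0,"gripper":1},
    {"dx":0.5,"dy":-1,"dz":33,"rx":0,"ry":0,"rz":0,"gripper":1},
    {"dx":0.5,"dy":-1,"dz":33,"rx":0,"ry":0,"rz":0,"gripper":1},
    {"dx":0.5,"dy":-1,"dz":33,"rx":0,"ry":0,"rz":0,"gripper":1}
  ]
}}

```text
t: 18.48
eef_pos: [0.5842, -0.0427, 0.0808]
ee_rot: [-3.141, -0.001, -1.843]
force: [-0.1, 1.1, -1.8]
width: 0.0353
gripper_force: 20.0
```

Run:
```python
from d import *
gd([.5827,-.0433,.108])
print(arm.get_state()['force'])
from sp import cap
print(cap(grab('wrist'),.5827,-.0433,.116))
```

```text
from [ 0.5842 -0.0427  0.0808] q [ 0.26  0.33 -0.36  0.   -0.89 -0.53] w 0.0353 gf 19.999894201755524
d mm [1.  1.3 9.8] rv [-0.    -0.001  0.002]
[-0.13204056  1.08807298 -1.7822111 ]
(1352, 'circ', 580.3, -52.0, 'r', 28.3, 'mean', array([ 0.5798, -0.0532,  0.1168]), 'slope', array([0.013, 0.039]))
```

Request:
{"fn": "jog_arm", "kwargs": {
  "targets": [
    {"dx":1,"dy":1.3,"dz":3,"rx":0,"ry":0,"rz":0,"gripper":1},
    {"dx":1,"dy":1.3,"dz":5,"rx":0,"ry":0,"rz":0,"gripper":1},
    {"dx":1,"dy":1.3,"dz":7,"rx":0,"ry":0,"rz":0,"gripper":1},
    {"dx":1,"dy":1.3,"dz":8,"rx":0,"ry":0,"rz":0,"gripper":1},
    {"dx":1,"dy":1.3,"dz":9,"rx":0,"ry":0,"rz":0,"gripper":1},
    {"dx":1,"dy":1.3,"dz":9.8,"rx":0,"ry":0,"rz":0,"gripper":1},
    {"dx":1,"dy":1.3,"dz":9.8,"rx":0,"ry":0,"rz":0,"gripper":1},
    {"dx":1,"dy":1.3,"dz":9.8,"rx":0,"ry":0,"rz":0,"gripper":1}
  ]
}}

```text
t: 19.2
eef_pos: [0.5824, -0.0433, 0.0707]
ee_rot: [3.141, -0.001, -1.843]
force: [-1.3, -0.3, 0.9]
width: 0.0353
gripper_force: 20.0
```

Run:
```python
from d import *
gd([.5827,-.0433,.108])
for i in range(3): print(arm.get_state()['force'],grab('side')['fx']>0)
```

```text
from [ 0.5824 -0.0433  0.0707] q [ 0.26  0.34 -0.37  0.   -0.86 -0.53] w 0.0353 gf 19.99997466802597
d mm [-0.1 -0.3 -0.3] rv [ 0.    -0.001  0.002]
[-1.29329657 -0.3325982   0.92198957] True
[-1.34293574 -1.43531876  0.60463253] True
[-0.30647955  0.67934414 -0.0398068 ] True
```

Request:
{"fn": "jog_arm", "kwargs": {
  "targets": [
    {"dx":0,"dy":0,"dz":0.7,"rx":0,"ry":0,"rz":0,"gripper":1},
    {"dx":0,"dy":0,"dz":1,"rx":0,"ry":0,"rz":0,"gripper":1},
    {"dx":0,"dy":0,"dz":1,"rx":0,"ry":0,"rz":0,"gripper":1},
    {"dx":0,"dy":0,"dz":1,"rx":0,"ry":0,"rz":0,"gripper":0.57},
    {"dx":0,"dy":0,"dz":1,"rx":0,"ry":0,"rz":0,"gripper":0.52},
    {"dx":0,"dy":0,"dz":1,"rx":0,"ry":0,"rz":0,"gripper":0.45},
    {"dx":0,"dy":0,"dz":1,"rx":0,"ry":0,"rz":0,"gripper":0.35},
    {"dx":0,"dy":0,"dz":1,"rx":0,"ry":0,"rz":0,"gripper":0.35}
  ]
}}

```text
t: 20.02
eef_pos: [0.5823, -0.0433, 0.0695]
ee_rot: [3.141, -0.001, -1.843]
force: [-0.8, -0.2, -0.0]
width: 0.0548
gripper_force: 0.0
```

Request:
{"fn": "jog_arm", "kwargs": {
  "targets": [
    {"dx":0,"dy":0,"dz":0,"rx":0,"ry":0,"rz":0,"gripper":0.35},
    {"dx":0,"dy":0,"dz":0,"rx":0,"ry":0,"rz":0,"gripper":0.35},
    {"dx":0,"dy":0,"dz":0,"rx":0,"ry":0,"rz":0,"gripper":0.35},
    {"dx":0,"dy":0,"dz":-10,"rx":0,"ry":0,"rz":0,"gripper":0.35},
    {"dx":0,"dy":0,"dz":-25,"rx":0,"ry":0,"rz":0,"gripper":0.35},
    {"dx":0,"dy":0,"dz":-50,"rx":0,"ry":0,"rz":0,"gripper":0.35},
    {"dx":0,"dy":0,"dz":-80,"rx":0,"ry":0,"rz":0,"gripper":0.35},
    {"dx":0,"dy":0,"dz":-110,"rx":0,"ry":0,"rz":0,"gripper":0.35}
  ]
}}

```text
t: 20.68
eef_pos: [0.582, -0.0434, 0.1813]
ee_rot: [3.141, -0.002, -1.843]
force: [0.8, 0.3, 0.5]
width: 0.0569
gripper_force: 0.0
```

Run:
```python
from d import *
from sp import cap
for n in ('wrist','scene','side'): print(n,cap(grab(n),.5827,-.0433,.112,.026))
gd([.433,-.300,.2])
```

```text
wrist (2103, 'circ', 582.2, -43.3, 'r', 18.0, 'mean', array([ 0.582 , -0.044 ,  0.1123]), 'slope', array([0.006, 0.013]))
scene (225, 'circ', 583.4, -43.6, 'r', 18.6, 'mean', array([ 0.5854, -0.045 ,  0.1119]), 'slope', array([-0.041,  0.022]))
side (126, 'circ', 579.7, -46.5, 'r', 19.8, 'mean', array([ 0.5796, -0.0469,  0.1102]), 'slope', array([-0.01 ,  0.002]))
from [ 0.5842 -0.043   0.1833] q [ 0.26  0.23 -0.23  0.   -1.1  -0.53] w 0.0566 gf 0.0
d mm [288.2  76.7  19.5] rv [-0.005  0.002  0.002]
```

Spring upright within 1 mm of the plate centre. Now the weight.

Request:
{"fn": "jog_arm", "kwargs": {
  "targets": [
    {"dx":30,"dy":8,"dz":0,"rx":0,"ry":0,"rz":0,"gripper":0.35},
    {"dx":66,"dy":18,"dz":0,"rx":0,"ry":0,"rz":0,"gripper":0.35},
    {"dx":104,"dy":28,"dz":0,"rx":0,"ry":0,"rz":0,"gripper":0.35},
    {"dx":142,"dy":38,"dz":0,"rx":0,"ry":0,"rz":0,"gripper":0.35},
    {"dx":178,"dy":48,"dz":0,"rx":0,"ry":0,"rz":0,"gripper":0.35},
    {"dx":210,"dy":57,"dz":0,"rx":0,"ry":0,"rz":0,"gripper":0.35},
    {"dx":230,"dy":63,"dz":0,"rx":0,"ry":0,"rz":0,"gripper":0.35},
    {"dx":240,"dy":66,"dz":0,"rx":0,"ry":0,"rz":0,"gripper":0.35}
  ]
}}

```text
t: 21.5
eef_pos: [0.4522, -0.2583, 0.1795]
ee_rot: [3.14, -0.001, -1.845]
force: [0.5, -0.5, -0.7]
width: 0.0568
gripper_force: 0.0
```

Run:
```python
from d import *
f=grab('wrist'); C=cloud(f); z=C[...,2]; m=(np.abs(z-.082)<.004)&(np.hypot(C[...,0]-.4315,C[...,1]+.2975)<.04); Q=C[m]
print(len(Q),cv2.minEnclosingCircle((Q[:,:2]*1000).astype(np.float32)) if len(Q)>9 else '')
m=(np.abs(z-.046)<.003)&(np.hypot(C[...,0]-.4315,C[...,1]+.2975)<.05); Q=C[m]
print(len(Q),cv2.minEnclosingCircle((Q[:,:2]*1000).astype(np.float32)) if len(Q)>9 else '')
gd([.4315,-.2975,.13])
```

```text
857 ((432.2693786621094, -297.81524658203125), 11.929868698120117)
1544 ((432.4138488769531, -297.7305908203125), 22.78584861755371)
from [ 0.4521 -0.2586  0.1795] q [-0.14  0.13 -0.37  0.   -1.08 -0.13] w 0.0571 gf 0.0
d mm [42.9  9.2 86.6] rv [ 0.001 -0.001 -0.   ]
```

Request:
{"fn": "jog_arm", "kwargs": {
  "targets": [
    {"dx":20,"dy":4,"dz":0,"rx":0,"ry":0,"rz":0,"gripper":0.4},
    {"dx":36,"dy":7,"dz":8,"rx":0,"ry":0,"rz":0,"gripper":0.4},
    {"dx":43,"dy":8.4,"dz":25,"rx":0,"ry":0,"rz":0,"gripper":0.4},
    {"dx":43,"dy":8.4,"dz":50,"rx":0,"ry":0,"rz":0,"gripper":0.4},
    {"dx":43,"dy":8.4,"dz":75,"rx":0,"ry":0,"rz":0,"gripper":0.4},
    {"dx":43,"dy":8.4,"dz":90,"rx":0,"ry":0,"rz":0,"gripper":0.4},
    {"dx":43,"dy":8.4,"dz":95,"rx":0,"ry":0,"rz":0,"gripper":0.4},
    {"dx":43,"dy":8.4,"dz":95,"rx":0,"ry":0,"rz":0,"gripper":0.4}
  ]
}}

```text
t: 22.22
eef_pos: [0.434, -0.2951, 0.0835]
ee_rot: [3.138, -0.001, -1.843]
force: [-0.3, 0.5, 0.3]
width: 0.0528
gripper_force: 0.0
```

Run:
```python
from d import *
gd([.4323,-.2978,.074])
```

```text
from [ 0.434  -0.2951  0.0835] q [-0.22  0.24 -0.48  0.   -0.86 -0.05] w 0.0528 gf 0.0
d mm [ 3.   0.8 46.5] rv [ 0.003 -0.001  0.002]
```

Request:
{"fn": "jog_arm", "kwargs": {
  "targets": [
    {"dx":2,"dy":0.5,"dz":12,"rx":0,"ry":0,"rz":0,"gripper":0.4},
    {"dx":2,"dy":0.5,"dz":26,"rx":0,"ry":0,"rz":0,"gripper":0.4},
    {"dx":2,"dy":0.5,"dz":38,"rx":0,"ry":0,"rz":0,"gripper":0.4},
    {"dx":2,"dy":0.5,"dz":44,"rx":0,"ry":0,"rz":0,"gripper":0.4},
    {"dx":2,"dy":0.5,"dz":46,"rx":0,"ry":0,"rz":0,"gripper":0.4},
    {"dx":2,"dy":0.5,"dz":46,"rx":0,"ry":0,"rz":0,"gripper":0.5},
    {"dx":2,"dy":0.5,"dz":46,"rx":0,"ry":0,"rz":0,"gripper":0.6},
    {"dx":2,"dy":0.5,"dz":46,"rx":0,"ry":0,"rz":0,"gripper":1}
  ],
  "force": 40
}}

```text
t: 22.88
eef_pos: [0.4343, -0.2979, 0.0398]
ee_rot: [-3.14, -0.001, -1.843]
force: [-0.8, -0.0, 1.0]
width: 0.038
gripper_force: 0.0
```

Request:
{"fn": "jog_arm", "kwargs": {
  "targets": [
    {"dx":0,"dy":0,"dz":0,"rx":0,"ry":0,"rz":0,"gripper":1},
    {"dx":0,"dy":0,"dz":0,"rx":0,"ry":0,"rz":0,"gripper":1},
    {"dx":0,"dy":0,"dz":0,"rx":0,"ry":0,"rz":0,"gripper":1},
    {"dx":0,"dy":0,"dz":0,"rx":0,"ry":0,"rz":0,"gripper":1},
    {"dx":0,"dy":0,"dz":0,"rx":0,"ry":0,"rz":0,"gripper":1},
    {"dx":0,"dy":0,"dz":0,"rx":0,"ry":0,"rz":0,"gripper":1},
    {"dx":0,"dy":0,"dz":0,"rx":0,"ry":0,"rz":0,"gripper":1},
    {"dx":0,"dy":0,"dz":0,"rx":0,"ry":0,"rz":0,"gripper":1}
  ]
}}

```text
t: 23.55
eef_pos: [0.4333, -0.2977, 0.0393]
ee_rot: [3.141, -0.001, -1.843]
force: [-3.4, 2.2, 6.0]
width: 0.023
gripper_force: 40.0
```

Run:
```python
from d import *
gd([.4323,-.2978,.074])
```

```text
from [ 0.4333 -0.2977  0.0393] q [-0.23  0.29 -0.53  0.   -0.75 -0.05] w 0.023 gf 40.00118666986964
d mm [0.3 0.9 2.3] rv [ 0.001 -0.001  0.002]
```

Knob gripped (23 mm). Lift.

Request:
{"fn": "jog_arm", "kwargs": {
  "targets": [
    {"dx":0,"dy":0,"dz":-8,"rx":0,"ry":0,"rz":0,"gripper":1},
    {"dx":0,"dy":0,"dz":-25,"rx":0,"ry":0,"rz":0,"gripper":1},
    {"dx":0,"dy":0,"dz":-50,"rx":0,"ry":0,"rz":0,"gripper":1},
    {"dx":0,"dy":0,"dz":-80,"rx":0,"ry":0,"rz":0,"gripper":1},
    {"dx":0,"dy":0,"dz":-110,"rx":0,"ry":0,"rz":0,"gripper":1},
    {"dx":0,"dy":0,"dz":-135,"rx":0,"ry":0,"rz":0,"gripper":1},
    {"dx":0,"dy":0,"dz":-155,"rx":0,"ry":0,"rz":0,"gripper":1},
    {"dx":0,"dy":0,"dz":-165,"rx":0,"ry":0,"rz":0,"gripper":1}
  ]
}}

```text
t: 24.22
eef_pos: [0.4341, -0.2976, 0.2063]
ee_rot: [-3.139, -0.001, -1.843]
force: [0.5, -1.7, -7.0]
width: 0.0226
gripper_force: 40.0
```

Run:
```python
from d import *
for i in range(3): print(arm.get_state()['force'],grab('side')['fx']>0)
go([.5824,-.0433,.21],down(-1.845))
```

```text
[ 0.54842777 -1.70624716 -6.97759111] True
[ 0.28095612  0.47530143 -5.85482146] True
[ 0.71856484  0.18001828 -8.49713573] True
from [ 0.4333 -0.2971  0.2033] q [-0.23  0.12 -0.32  0.   -1.13 -0.05] w 0.0231 gf 39.998432475258596
d mm [-284.6  -75.2   -6.8] rv [ 0.    -0.     0.002]
```

Request:
{"fn": "jog_arm", "kwargs": {
  "targets": [
    {"dx":-20,"dy":-5,"dz":-3,"rx":0,"ry":0,"rz":0,"gripper":1},
    {"dx":-48,"dy":-13,"dz":-3,"rx":0,"ry":0,"rz":0,"gripper":1},
    {"dx":-84,"dy":-22,"dz":-3,"rx":0,"ry":0,"rz":0,"gripper":1},
    {"dx":-122,"dy":-32,"dz":-3,"rx":0,"ry":0,"rz":0,"gripper":1},
    {"dx":-160,"dy":-42,"dz":-3,"rx":0,"ry":0,"rz":0,"gripper":1},
    {"dx":-195,"dy":-51,"dz":-3,"rx":0,"ry":0,"rz":0,"gripper":1},
    {"dx":-225,"dy":-59,"dz":-3,"rx":0,"ry":0,"rz":0,"gripper":1},
    {"dx":-245,"dy":-65,"dz":-3,"rx":0,"ry":0,"rz":0,"gripper":1}
  ]
}}

```text
t: 25.03
eef_pos: [0.5621, -0.0761, 0.2037]
ee_rot: [3.138, -0.002, -1.842]
force: [0.3, -1.8, -7.9]
width: 0.0225
gripper_force: 40.0
```

Request:
{"fn": "jog_arm", "kwargs": {
  "targets": [
    {"dx":-15,"dy":-4,"dz":0,"rx":0,"ry":0,"rz":0,"gripper":1},
    {"dx":-27,"dy":-7,"dz":0,"rx":0,"ry":0,"rz":0,"gripper":1},
    {"dx":-35,"dy":-9,"dz":0,"rx":0,"ry":0,"rz":0,"gripper":1},
    {"dx":-39,"dy":-10,"dz":0,"rx":0,"ry":0,"rz":0,"gripper":1},
    {"dx":-39,"dy":-10,"dz":8,"rx":0,"ry":0,"rz":0,"gripper":1},
    {"dx":-39,"dy":-10,"dz":16,"rx":0,"ry":0,"rz":0,"gripper":1},
    {"dx":-39,"dy":-10,"dz":20,"rx":0,"ry":0,"rz":0,"gripper":1},
    {"dx":-39,"dy":-10,"dz":20,"rx":0,"ry":0,"rz":0,"gripper":1}
  ]
}}

```text
t: 25.7
eef_pos: [0.5807, -0.0451, 0.1848]
ee_rot: [3.138, -0.002, -1.844]
force: [0.6, -0.0, -7.5]
width: 0.0231
gripper_force: 40.0
```

Run:
```python
from d import *
f=grab('side')
go([.5824,-.0433,.1513],down(-1.845)); print(arm.get_state()['force'])
# weight position: compare circle of knob/body in scene against known biases
for n in ('scene','side'):
    f=grab(n); C=cloud(f); z=C[...,2]; p=arm.get_state()['eef_pos']; zb=p[2]-.0393+.046
    m=(np.abs(z-zb)<.003)&(np.hypot(C[...,0]-p[0],C[...,1]-p[1])<.03); Q=C[m]; print(n,len(Q), cv2.minEnclosingCircle((Q[:,:2]*1000).astype(np.float32)) if len(Q)>5 else '')
```

```text
from [ 0.5813 -0.045   0.1857] q [ 0.26  0.23 -0.23  0.   -1.12 -0.53] w 0.0233 gf 39.99860952724703
d mm [-2.  -0.7 34.4] rv [ 0.002 -0.002  0.001]
[ 0.48773915 -0.2595099  -7.81536359]
scene 207 ((582.0181884765625, -46.859928131103516), 23.144880294799805)
side 116 ((579.0580444335938, -50.04655456542969), 23.674545288085938)
```

Request:
{"fn": "jog_arm", "kwargs": {
  "targets": [
    {"dx":-3,"dy":-0.6,"dz":4,"rx":0,"ry":0,"rz":0,"gripper":1},
    {"dx":-3.6,"dy":-0.6,"dz":10,"rx":0,"ry":0,"rz":0,"gripper":1},
    {"dx":-3.6,"dy":-0.6,"dz":16,"rx":0,"ry":0,"rz":0,"gripper":1},
    {"dx":-3.6,"dy":-0.6,"dz":22,"rx":0,"ry":0,"rz":0,"gripper":1},
    {"dx":-3.6,"dy":-0.6,"dz":26,"rx":0,"ry":0,"rz":0,"gripper":1},
    {"dx":-3.6,"dy":-0.6,"dz":28,"rx":0,"ry":0,"rz":0,"gripper":1},
    {"dx":-3.6,"dy":-0.6,"dz":30,"rx":0,"ry":0,"rz":0,"gripper":1},
    {"dx":-3.6,"dy":-0.6,"dz":30,"rx":0,"ry":0,"rz":0,"gripper":1}
  ]
}}

```text
t: 26.52
eef_pos: [0.5836, -0.0409, 0.1561]
ee_rot: [3.141, -0.001, -1.843]
force: [-0.0, 0.1, -7.2]
width: 0.0231
gripper_force: 40.0
```

```bash
cat > wt.py <<'E'
from d import *
go([.5824,-.0433,.1513],down(-1.845)); print(arm.get_state()['force'])
for n,b in (('scene',(1.2,-.3)),('side',(-2.5,-3.2))):
    f=grab(n); C=cloud(f); z=C[...,2]; p=arm.get_state()['eef_pos']; zb=p[2]-.0393+.046
    m=(np.abs(z-zb)<.003)&(np.hypot(C[...,0]-.5824,C[...,1]+.0433)<.03); Q=C[m]
    if len(Q)>5:
        c,r=cv2.minEnclosingCircle((Q[:,:2]*1000).astype(np.float32)); print(n,len(Q),'corrected',np.round(np.array(c)-b,1),round(r,1))
    print(arm.get_state()['force'].round(1))
E
python3 wt.py
```

```text
from [ 0.5836 -0.0409  0.1561] q [ 0.26  0.25 -0.27  0.   -1.05 -0.54] w 0.0231 gf 39.998439001792576
d mm [2.6 0.5 4.8] rv [ 0.001 -0.001  0.002]
[-0.02885684  0.08247744 -7.22546335]
scene 199 corrected [584.3 -41.4] 24.5
[ 0.9 -0.5 -6.9]
side 124 corrected [582.2 -43.9] 23.6
[-0.3  0.3 -7.1]
```

Request:
{"fn": "jog_arm", "kwargs": {
  "targets": [
    {"dx":1.5,"dy":0.4,"dz":2,"rx":0,"ry":0,"rz":0,"gripper":1},
    {"dx":1.5,"dy":0.4,"dz":4,"rx":0,"ry":0,"rz":0,"gripper":1},
    {"dx":1.5,"dy":0.4,"dz":6,"rx":0,"ry":0,"rz":0,"gripper":1},
    {"dx":1.5,"dy":0.4,"dz":8,"rx":0,"ry":0,"rz":0,"gripper":1},
    {"dx":1.5,"dy":0.4,"dz":10,"rx":0,"ry":0,"rz":0,"gripper":1},
    {"dx":1.5,"dy":0.4,"dz":11.5,"rx":0,"ry":0,"rz":0,"gripper":1},
    {"dx":1.5,"dy":0.4,"dz":12,"rx":0,"ry":0,"rz":0,"gripper":1},
    {"dx":1.5,"dy":0.4,"dz":12,"rx":0,"ry":0,"rz":0,"gripper":1}
  ]
}}

```text
t: 27.28
eef_pos: [0.5831, -0.0423, 0.1447]
ee_rot: [-3.142, -0.001, -1.843]
force: [-1.4, -0.2, -4.0]
width: 0.0228
gripper_force: 40.0
```

```bash
python3 wt.py
```

```text
from [ 0.5831 -0.0423  0.1447] q [ 0.26  0.26 -0.28  0.   -1.03 -0.54] w 0.0228 gf 39.99927349735174
d mm [ 1.1  0.4 -6.6] rv [-0.    -0.001  0.002]
[-1.39769663 -0.16011532 -4.01032626]
scene 186 corrected [582.9 -43.9] 23.3
[ 0.4 -0.2 -4.2]
side 113 corrected [582.2 -45.7] 21.7
[-1.1 -0.9 -4.1]
```

Request:
{"fn": "jog_arm", "kwargs": {
  "targets": [
    {"dx":0,"dy":0,"dz":1.5,"rx":0,"ry":0,"rz":0,"gripper":1},
    {"dx":0,"dy":0,"dz":3,"rx":0,"ry":0,"rz":0,"gripper":1},
    {"dx":0,"dy":0,"dz":4.5,"rx":0,"ry":0,"rz":0,"gripper":1},
    {"dx":0,"dy":0,"dz":6,"rx":0,"ry":0,"rz":0,"gripper":1},
    {"dx":0,"dy":0,"dz":7.5,"rx":0,"ry":0,"rz":0,"gripper":1},
    {"dx":0,"dy":0,"dz":8.5,"rx":0,"ry":0,"rz":0,"gripper":1},
    {"dx":0,"dy":0,"dz":9,"rx":0,"ry":0,"rz":0,"gripper":1},
    {"dx":0,"dy":0,"dz":9,"rx":0,"ry":0,"rz":0,"gripper":1}
  ]
}}

```text
t: 28.05
eef_pos: [0.5831, -0.0423, 0.1357]
ee_rot: [-3.142, -0.001, -1.843]
force: [-0.6, 0.1, 0.0]
width: 0.0229
gripper_force: 40.0
```

```bash
python3 wt.py
```

```text
from [ 0.5831 -0.0423  0.1357] q [ 0.26  0.27 -0.29  0.   -1.01 -0.54] w 0.0229 gf 40.0001191215415
d mm [  1.2   0.4 -15.6] rv [-0.    -0.001  0.002]
[-0.55911828  0.09996419  0.04799679]
scene 179 corrected [583.1 -43.6] 22.9
[-0.7 -0.4  0.2]
side 124 corrected [581.6 -44.8] 22.8
[-0.8  0.6  0.1]
```

Load fully taken by the spring (wrist force 0, about 15.5 mm down). Release and retreat upward.

Request:
{"fn": "jog_arm", "kwargs": {
  "targets": [
    {"dx":0,"dy":0,"dz":0,"rx":0,"ry":0,"rz":0,"gripper":0.7},
    {"dx":0,"dy":0,"dz":0,"rx":0,"ry":0,"rz":0,"gripper":0.65},
    {"dx":0,"dy":0,"dz":0,"rx":0,"ry":0,"rz":0,"gripper":0.55},
    {"dx":0,"dy":0,"dz":0,"rx":0,"ry":0,"rz":0,"gripper":0.45},
    {"dx":0,"dy":0,"dz":0,"rx":0,"ry":0,"rz":0,"gripper":0.45},
    {"dx":0,"dy":0,"dz":0,"rx":0,"ry":0,"rz":0,"gripper":0.45},
    {"dx":0,"dy":0,"dz":0,"rx":0,"ry":0,"rz":0,"gripper":0.45},
    {"dx":0,"dy":0,"dz":0,"rx":0,"ry":0,"rz":0,"gripper":0.45}
  ]
}}

```text
t: 28.82
eef_pos: [0.583, -0.0423, 0.1356]
ee_rot: [3.141, -0.001, -1.843]
force: [0.4, -0.0, -0.3]
width: 0.0481
gripper_force: 0.0
```

Request:
{"fn": "jog_arm", "kwargs": {
  "targets": [
    {"dx":0,"dy":0,"dz":-4,"rx":0,"ry":0,"rz":0,"gripper":0.45},
    {"dx":0,"dy":0,"dz":-12,"rx":0,"ry":0,"rz":0,"gripper":0.45},
    {"dx":0,"dy":0,"dz":-28,"rx":0,"ry":0,"rz":0,"gripper":0.45},
    {"dx":0,"dy":0,"dz":-50,"rx":0,"ry":0,"rz":0,"gripper":0.45},
    {"dx":0,"dy":0,"dz":-75,"rx":0,"ry":0,"rz":0,"gripper":0.45},
    {"dx":0,"dy":0,"dz":-100,"rx":0,"ry":0,"rz":0,"gripper":0.45},
    {"dx":0,"dy":0,"dz":-115,"rx":0,"ry":0,"rz":0,"gripper":0.45},
    {"dx":0,"dy":0,"dz":-115,"rx":0,"ry":0,"rz":0,"gripper":0.45}
  ]
}}

```text
t: 29.48
eef_pos: [0.585, -0.0422, 0.2557]
ee_rot: [-3.135, 0.001, -1.843]
force: [0.3, 0.4, 0.9]
width: 0.0479
gripper_force: 0.0
```

```bash
cat > wl.py <<'E'
from d import *
c0=(.5824,-.0433)
f=grab('wrist'); C=cloud(f); z=C[...,2]; r=np.hypot(C[...,0]-c0[0],C[...,1]-c0[1])
for nm,lo,hi,rr in (('knob top',.165,.195,.02),('body top',.13,.152,.03)):
    m=(z>lo)&(z<hi)&(r<rr); Q=C[m]
    if len(Q)>9:
        zz=np.percentile(Q[:,2],[50,80,95]); t=Q[np.abs(Q[:,2]-zz[1])<.003]; c,rad=cv2.minEnclosingCircle((t[:,:2]*1000).astype(np.float32)); print(nm,len(Q),'z',zz.round(4),np.round(c,1),round(rad,1))
# marker block: black pixels above .1
m=(np.hypot(C[...,0]-.5562,C[...,1]+.1376)<.028)&(z>.08)&(z<.145)&(f['frame'].max(2)<60); Q=C[m]
if len(Q)>9: print('marker',len(Q),'z',np.percentile(Q[:,2],[50,80,95]).round(4)); t=Q[Q[:,2]>np.median(Q[:,2])-.004]; print(cv2.minAreaRect((t[:,:2]*1000).astype(np.float32)))
# tongue: bright, along y=-75..-44 in plate frame
th=np.radians(-15.7); X=np.array([np.cos(th),np.sin(th)]); Y=np.array([-X[1],X[0]]); d=C[...,:2]-np.array(c0)
m=(np.abs(d@X)<.003)&(d@Y<-.046)&(d@Y>-.074)&(z>.085)&(z<.14); print('tongue',m.sum(),np.percentile(z[m],[20,50,80]).round(4) if m.sum()>3 else '')
E
python3 wl.py; python3 -c "
from d import *
gd([.5562,-.1376,.18])"
```

```text
knob top 991 z [0.1797 0.1803 0.1809] [581.6 -43.4] 12.0
body top 1570 z [0.1425 0.1432 0.144 ] [581.6 -43.3] 23.0
marker 263 z [0.1371 0.1377 0.1383]
((555.4052124023438, -137.64273071289062), (34.962215423583984, 21.19236183166504), 74.1132583618164)
tongue 287 [0.1258 0.1264 0.127 ]
from [ 0.5841 -0.0421  0.2535] q [ 0.26  0.18 -0.13  0.   -1.26 -0.54] w 0.0483 gf 0.0
d mm [ 99.6   1.7 110.4] rv [-0.004  0.001  0.002]
```

Weight centred on the cap (581.6,-43.4); cap top ≈0.0962. Tongue top ≈0.1264, so it must drop about 30.3 mm. Go to the marker block.

Request:
{"fn": "jog_arm", "kwargs": {
  "targets": [
    {"dx":25,"dy":0,"dz":0,"rx":0,"ry":0,"rz":0,"gripper":0.45},
    {"dx":55,"dy":1,"dz":0,"rx":0,"ry":0,"rz":0,"gripper":0.45},
    {"dx":85,"dy":2,"dz":0,"rx":0,"ry":0,"rz":0,"gripper":0.45},
    {"dx":100,"dy":2,"dz":15,"rx":0,"ry":0,"rz":0,"gripper":0.45},
    {"dx":100,"dy":2,"dz":45,"rx":0,"ry":0,"rz":0,"gripper":0.45},
    {"dx":100,"dy":2,"dz":80,"rx":0,"ry":0,"rz":0,"gripper":0.45},
    {"dx":100,"dy":2,"dz":110,"rx":0,"ry":0,"rz":0,"gripper":0.45},
    {"dx":100,"dy":2,"dz":110,"rx":0,"ry":0,"rz":0,"gripper":0.45}
  ]
}}

```text
t: 30.2
eef_pos: [0.5495, -0.1379, 0.1344]
ee_rot: [3.131, -0.003, -1.845]
force: [-1.7, 0.8, -0.1]
width: 0.0483
gripper_force: 0.0
```

```bash
python3 -c "
from d import *
gd([.5558,-.1376,.127])"
```

```text
from [ 0.5495 -0.1379  0.1344] q [ 0.1   0.25 -0.33 -0.   -1.01 -0.37] w 0.0483 gf 0.0
d mm [-2.2 -6.5 44.3] rv [ 0.011 -0.003  0.   ]
```

Request:
{"fn": "jog_arm", "kwargs": {
  "targets": [
    {"dx":-1,"dy":-3,"dz":0,"rx":0,"ry":0,"rz":0,"gripper":0.45},
    {"dx":-1,"dy":-3,"dz":0,"rx":0,"ry":0,"rz":0,"gripper":0.45},
    {"dx":-1,"dy":-3,"dz":0,"rx":0,"ry":0,"rz":0,"gripper":0.45},
    {"dx":-1,"dy":-3,"dz":10,"rx":0,"ry":0,"rz":0,"gripper":0.45},
    {"dx":-1,"dy":-3,"dz":20,"rx":0,"ry":0,"rz":0,"gripper":0.45},
    {"dx":-1,"dy":-3,"dz":25,"rx":0,"ry":0,"rz":0,"gripper":0.45},
    {"dx":-1,"dy":-3,"dz":25,"rx":0,"ry":0,"rz":0,"gripper":0.45},
    {"dx":-1,"dy":-3,"dz":25,"rx":0,"ry":0,"rz":0,"gripper":0.45}
  ]
}}

```text
t: 30.87
eef_pos: [0.5569, -0.138, 0.1152]
ee_rot: [3.14, -0.002, -1.843]
force: [-0.2, -0.0, -0.0]
width: 0.0482
gripper_force: 0.0
```

```bash
python3 -c "
from d import *
gd([.5558,-.1376,.127])"
```

```text
from [ 0.5569 -0.138   0.1152] q [ 0.1   0.27 -0.34  0.   -0.96 -0.37] w 0.0482 gf 0.0
d mm [-0.1  1.1 25.2] rv [ 0.001 -0.002  0.002]
```

Request:
{"fn": "jog_arm", "kwargs": {
  "targets": [
    {"dx":0,"dy":1,"dz":8,"rx":0,"ry":0,"rz":0,"gripper":0.45},
    {"dx":0,"dy":1,"dz":17,"rx":0,"ry":0,"rz":0,"gripper":0.45},
    {"dx":0,"dy":1,"dz":23,"rx":0,"ry":0,"rz":0,"gripper":0.45},
    {"dx":0,"dy":1,"dz":25,"rx":0,"ry":0,"rz":0,"gripper":0.45},
    {"dx":0,"dy":1,"dz":25,"rx":0,"ry":0,"rz":0,"gripper":0.5},
    {"dx":0,"dy":1,"dz":25,"rx":0,"ry":0,"rz":0,"gripper":0.6},
    {"dx":0,"dy":1,"dz":25,"rx":0,"ry":0,"rz":0,"gripper":0.7},
    {"dx":0,"dy":1,"dz":25,"rx":0,"ry":0,"rz":0,"gripper":0.8}
  ],
  "force": 25
}}

```text
t: 31.53
eef_pos: [0.5566, -0.1377, 0.0911]
ee_rot: [-3.141, -0.001, -1.843]
force: [-0.2, 0.5, -0.7]
width: 0.0294
gripper_force: 0.0
```

Request:
{"fn": "jog_arm", "kwargs": {
  "targets": [
    {"dx":0,"dy":0,"dz":0,"rx":0,"ry":0,"rz":0,"gripper":1},
    {"dx":0,"dy":0,"dz":0,"rx":0,"ry":0,"rz":0,"gripper":1},
    {"dx":0,"dy":0,"dz":0,"rx":0,"ry":0,"rz":0,"gripper":1},
    {"dx":0,"dy":0,"dz":0,"rx":0,"ry":0,"rz":0,"gripper":1},
    {"dx":0,"dy":0,"dz":0,"rx":0,"ry":0,"rz":0,"gripper":1},
    {"dx":0,"dy":0,"dz":0,"rx":0,"ry":0,"rz":0,"gripper":1},
    {"dx":0,"dy":0,"dz":0,"rx":0,"ry":0,"rz":0,"gripper":1},
    {"dx":0,"dy":0,"dz":0,"rx":0,"ry":0,"rz":0,"gripper":1}
  ]
}}

```text
t: 32.2
eef_pos: [0.5561, -0.1376, 0.0906]
ee_rot: [3.141, -0.001, -1.843]
force: [-2.7, 2.1, 2.1]
width: 0.0221
gripper_force: 25.0
```

Request:
{"fn": "jog_arm", "kwargs": {
  "targets": [
    {"dx":0,"dy":0,"dz":4,"rx":0,"ry":0,"rz":0,"gripper":1},
    {"dx":0,"dy":0,"dz":10,"rx":0,"ry":0,"rz":0,"gripper":1},
    {"dx":0,"dy":0,"dz":16,"rx":0,"ry":0,"rz":0,"gripper":1},
    {"dx":0,"dy":0,"dz":22,"rx":0,"ry":0,"rz":0,"gripper":1},
    {"dx":0,"dy":0,"dz":26,"rx":0,"ry":0,"rz":0,"gripper":1},
    {"dx":0,"dy":0,"dz":29,"rx":0,"ry":0,"rz":0,"gripper":1},
    {"dx":0,"dy":0,"dz":30,"rx":0,"ry":0,"rz":0,"gripper":1},
    {"dx":0,"dy":0,"dz":30,"rx":0,"ry":0,"rz":0,"gripper":1}
  ]
}}

```text
t: 32.87
eef_pos: [0.5561, -0.1376, 0.06]
ee_rot: [3.141, -0.001, -1.843]
force: [-1.5, 1.3, -2.7]
width: 0.0217
gripper_force: 25.0
```

Run:
```python
from d import *
s=arm.get_state(); print(s['eef_pos'],s['force'],s['width'])
th=np.radians(-15.7); X=np.array([np.cos(th),np.sin(th)]); Y=np.array([-X[1],X[0]]); c0=np.array([.5825,-.0433])
for n in ('scene','side','wrist'):
    f=grab(n); C=cloud(f); z=C[...,2]; d=C[...,:2]-c0
    m=(np.abs(d@X)<.0045)&(d@Y<-.042)&(d@Y>-.078)&(z>.08)&(z<.14); print(n,'tongue',m.sum(),np.percentile(z[m],[20,50,80]).round(4) if m.sum()>3 else '')
```

```text
[ 0.55607735 -0.13757496  0.05997711] [-1.54302128  1.3453179  -2.69584117] 0.02170514418445843
scene tongue 36 [0.0805 0.0941 0.0955]
side tongue 0 
wrist tongue 197 [0.095  0.0954 0.0959]
```

Tongue ≈0.0956 against cap ≈0.0962, within tolerance. Release, rise and verify both.

Request:
{"fn": "jog_arm", "kwargs": {
  "targets": [
    {"dx":0,"dy":0,"dz":0,"rx":0,"ry":0,"rz":0,"gripper":0.65},
    {"dx":0,"dy":0,"dz":0,"rx":0,"ry":0,"rz":0,"gripper":0.55},
    {"dx":0,"dy":0,"dz":0,"rx":0,"ry":0,"rz":0,"gripper":0.5},
    {"dx":0,"dy":0,"dz":0,"rx":0,"ry":0,"rz":0,"gripper":0.5},
    {"dx":0,"dy":0,"dz":0,"rx":0,"ry":0,"rz":0,"gripper":0.5},
    {"dx":0,"dy":0,"dz":-3,"rx":0,"ry":0,"rz":0,"gripper":0.5},
    {"dx":0,"dy":0,"dz":-12,"rx":0,"ry":0,"rz":0,"gripper":0.5},
    {"dx":0,"dy":0,"dz":-30,"rx":0,"ry":0,"rz":0,"gripper":0.5}
  ]
}}

```text
t: 33.68
eef_pos: [0.555, -0.1377, 0.0898]
ee_rot: [3.138, -0.002, -1.843]
force: [0.2, 0.1, -0.1]
width: 0.0439
gripper_force: 0.0
```

Request:
{"fn": "jog_arm", "kwargs": {
  "targets": [
    {"dx":0,"dy":0,"dz":-30,"rx":0,"ry":0,"rz":0,"gripper":0.5},
    {"dx":0,"dy":0,"dz":-60,"rx":0,"ry":0,"rz":0,"gripper":0.5},
    {"dx":0,"dy":0,"dz":-95,"rx":0,"ry":0,"rz":0,"gripper":0.5},
    {"dx":0,"dy":0,"dz":-130,"rx":0,"ry":0,"rz":0,"gripper":0.5},
    {"dx":-30,"dy":0,"dz":-160,"rx":0,"ry":0,"rz":0,"gripper":0.5},
    {"dx":-65,"dy":0,"dz":-165,"rx":0,"ry":0,"rz":0,"gripper":0.5},
    {"dx":-95,"dy":0,"dz":-165,"rx":0,"ry":0,"rz":0,"gripper":0.5},
    {"dx":-105,"dy":0,"dz":-165,"rx":0,"ry":0,"rz":0,"gripper":0.5}
  ]
}}

```text
t: 34.35
eef_pos: [0.5858, -0.0334, 0.2576]
ee_rot: [-3.139, 0.001, -1.841]
force: [-0.4, 0.4, -1.2]
width: 0.0435
gripper_force: 0.0
```

```bash
python3 -c "
from h import *
for i in range(4): grab('side')
"; python3 wl.py
python3 - <<'E'
from d import *
print(arm.get_state()['eef_pos'],arm.get_state()['t'])
f=grab('scene'); cv2.imwrite('pics/end.png',cv2.resize(f['frame'][190:330,130:350],(800,509),interpolation=cv2.INTER_CUBIC)[:,:,::-1])
E
```

```text
knob top 996 z [0.1797 0.1803 0.1808] [581.7 -43.3] 12.1
body top 1575 z [0.1424 0.1432 0.1439] [581.7 -43.4] 22.9
marker 217 z [0.1063 0.107  0.1076]
((555.7521362304688, -137.37701416015625), (35.296627044677734, 21.080585479736328), 74.43529510498047)
tongue 226 [0.0951 0.0958 0.0965]
[ 0.58429139 -0.03689014  0.25578609] 34.6
```

View pics/end.png

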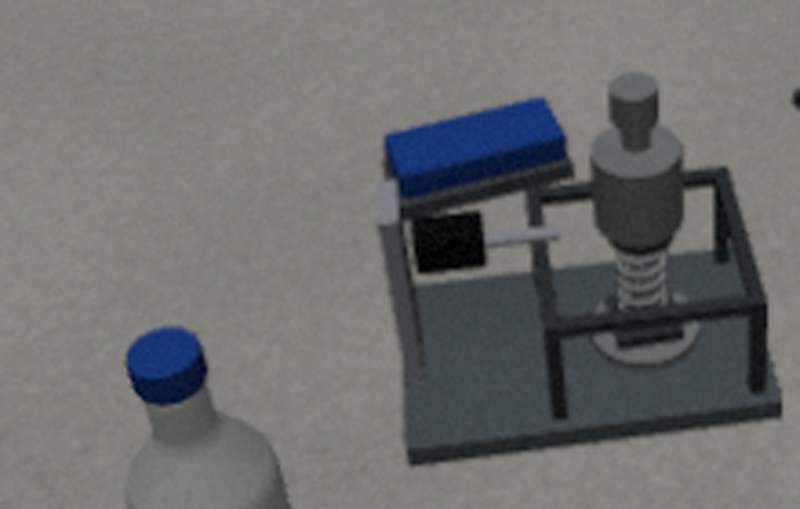

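The weight stands upright on the spring inside the frame (weight at (636,160), tongue at (525,236)). Tongue 0.0958 and cap 0.0961 agree, so I'm handing it in.

```bash
python3 -c "
from station import arm
print(arm.job_done())"
```

```text
the job is handed in; nothing more can be done
None
```

The job is handed in at about 35 s of the 72 s, but no verdict came back: the spring stood on the slab, then was set on the plate and carries the weight, and the tongue is level with the cap to about 0.3 mm by my last measurement.

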